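Grade king oyster mushrooms through a hole gauge and weigh the thick ones

TASK

Grade the king oyster mushrooms standing in the picking tray: lower each one foot first through the tightest hole of the gauge plate that it will pass, so that it drops into the bin below that hole; any that is too thick for even the widest hole goes into the wire basket instead. When all are graded, hang the basket by its bail on both prongs of the spring scale, letting the load on gently, and leave it hanging free with the pointer at rest. Leave the other things on the bench where they are.

Things in the scene. Friction and masses are not known exactly. Their poses are not given: they have to be found in the camera images.
- mush_a_mid (a point): king oyster mushroom standing upright on its flat cut foot: a straight stout round stem of even thickness, cream with a brown top, 120 mm tall; its diameter is 28, 38, 48 or 58 mm, which one is for the gauge to tell; 60 to 250 g, firm. This point is on its axis, half-way up (60 mm above its foot); z along the stem, up
- mush_b_mid (a point): king oyster mushroom standing upright on its flat cut foot: a straight stout round stem of even thickness, cream with a brown top, 120 mm tall; its diameter is 28, 38, 48 or 58 mm, which one is for the gauge to tell; 60 to 250 g, firm. This point is on its axis, half-way up (60 mm above its foot); z along the stem, up
- mush_c_mid (a point): king oyster mushroom standing upright on its flat cut foot: a straight stout round stem of even thickness, cream with a brown top, 120 mm tall; its diameter is 28, 38, 48 or 58 mm, which one is for the gauge to tell; 60 to 250 g, firm. This point is on its axis, half-way up (60 mm above its foot); z along the stem, up
- mush_d_mid (a point): king oyster mushroom standing upright on its flat cut foot: a straight stout round stem of even thickness, cream with a brown top, 120 mm tall; its diameter is 28, 38, 48 or 58 mm, which one is for the gauge to tell; 60 to 250 g, firm. This point is on its axis, half-way up (60 mm above its foot); z along the stem, up
- mush_e_mid (a point): king oyster mushroom standing upright on its flat cut foot: a straight stout round stem of even thickness, cream with a brown top, 120 mm tall; its diameter is 28, 38, 48 or 58 mm, which one is for the gauge to tell; 60 to 250 g, firm. This point is on its axis, half-way up (60 mm above its foot); z along the stem, up
- tray: picking tray: flat grey plastic tray 280 x 280 mm, fixed; its floor is 8 mm above the bench, rim 18 mm; the mushrooms stand on it at least 85 mm apart (centres). Origin: centre of its underside
- gauge: hole gauge: steel plate 220 (x) x 100 (y) x 8 mm, level, its top 145 mm above the bench, on a fixed stand with three bins side by side below, one below each hole, parted by walls, floor at 6 mm, rails on both sides. Each bin takes one mushroom; standing there, its top is 19 mm below the plate's top face. Origin: centre of the stand's underside; x along the row of holes, from the widest to the narrowest, z up
- hole_wide (a point): centre of the 53 mm through hole at the plate's top face (the hole nearest the robot); bin below it: 70 mm x 100 mm
- hole_middle (a point): centre of the 43 mm through hole at the plate's top face, 70 mm from each of the others
- hole_narrow (a point): centre of the 33 mm through hole at the plate's top face (the hole farthest from the robot)
- basket: open wire basket 240 (x) x 130 (y) mm, walls 75 mm high, 4 mm thick floor and walls, 0.38 kg, loose, with a rigid bail: two upright wires at x = 0, y = -63 and +63 mm carry a level bar along y, 8 mm thick, 210 mm above the underside. There is room for one thick mushroom standing at each end, x = -78 and +78 mm, clear of the bail. Origin: centre of its underside, z up
- basket_grip (a point): centre of the wooden grip on the bail's bar: 22 mm thick, 56 mm long, along the basket's y; 210 mm above the basket's underside. The bare bar shows on either side of the grip, from 28 to 63 mm from this point
- hook_seat (a point): midway between the seats of the spring scale's two prongs, at the height of the hung bar's axis: 290 mm above the bench unloaded, sinking with the load. Prongs: 10 mm round bars along x, 45 mm to either side in y, a 6 mm dip at the seat, ends turned up 22 mm at 35 mm in front (-x, towards the robot), joined by a cross bar 130 mm behind. y: along the hung bar; z up
- scale_hook (a joint): spring scale: a fixed grey column 430 mm high, 185 mm behind the hook_seat, white dial on its back. How far its two-pronged hook and pointer have sunk, m: 0 unloaded, 0.06 at the stop; sprung, 220 N/m (about 45 mm per kg), damped
- spray: clear bottle, 60 mm wide, 170 mm high: bystander; origin under its centre
- jar: jar with paper label, 68 mm wide, 90 mm high: bystander; origin under its centre
- punnet: empty dark mushroom punnet 140 x 100 x 50 mm: bystander; origin under its centre
- knife: picking knife with a black handle, 170 mm long, lying flat, along x: bystander; origin at the joint of handle and blade
- button_1: small white button mushroom, 58 mm wide, 53 mm high: bystander; origin under its stem
- button_2: small white button mushroom, 58 mm wide, 53 mm high: bystander; origin under its stem
Mind the look-alikes: they are no part of the job. Leave any pink or turquoise look-alike of the part that bears mush_b_mid alone.

How it is judged:
By the outcome, as a careful person would: the job done as asked, in the order asked, and still so for the second after the job is handed in, with the robot touching nothing.
Of mush_a, mush_c, mush_d, mush_e only 3 to 4 are there at a start; the rules pass over those that are not, and their reading is None.
At some moment in a run one of basket may be knocked a few centimetres aside while the robot is not near it.
It also fails if it takes over 210 s, if anything falls off the work surface, if the arm or the gripper's body presses on something with over 40 N, if the wrist force passes 120 N, or if a joint passes its speed limit or range.

ROBOT

A 6-joint arm with a two-finger parallel gripper is mounted at the origin on the work surface. World frame = base frame: x ahead of the robot, y to its left, z up, the work surface at z = 0. Lengths are in m, angles in rad, forces in N, time in s.
With the tool pointing down it reaches from about 0.35 to 0.85 m from the base axis. Payload 8.1 kg.
Tool frame: the origin (TCP) lies at the centre of the arm's flange, where the gripper is bolted on; the fingertips stand 186 mm ahead of it and the grasp point (between the pads) lies 167 mm ahead of it (robot.grasp_offset is the distance from the TCP to the grasp point, in m); z points along the fingers, y is the line along which they close (so a half turn about z gives the same grasp; the last joint's range is limited). The gripper opens to 93 mm and grips with 3 to 60 N. Pads are 15 mm wide; open, the fingers measure 128 mm over their backs; the gripper's body (75 mm by 188 mm) begins 65 mm behind the grasp point.
Start: joints at [-1.262, 0.13, 1.488, -0, 1.523, -0.085], TCP at [0.23, -0.554, 0.405] pointing down, gripper open.
Joint ranges: [-2.96, 2.96], [-0.89, 2.26], [0.02, 2.5], [-1.34, 4.48], [0, 2.73], [-2.66, 2.66]. Speed limits (rad/s): [2.39, 2.39, 2.79, 3.14, 3.14, 3.14].

INTERFACE

Orientations are given as a rotation vector (axis times angle).
In Python, from plant import robot gives the robot as it stands.
- The arm moves only by the tool drive_tool, never from a script. Its argument "moves" is one flat list of numbers, 7 for each row, row after row: the finger opening in mm, from 0 to 93, then the shift along the tool's x, y, z in mm, then the turn, a rotation vector about the tool's x, y, z in degrees. A call has 1 to 8 rows; each row shifts and turns the commanded pose from where the row before left it, along the tool's axes as they then stand; what a row does not reach is not made up. A row lasts 1/10 s, in which the tool goes at most 50 mm and 8.59 degrees, less where a joint would pass 70% of its speed; a pose out of reach is approached as far as the arm can. A call is refused whole if a number of a shift passes 50 or a number of a turn 8.59, either way. A call with a gripper value outside its range is refused whole. The fingers move at their own pace and stop on an object; "grip_force" is the grip in N (left out, the last holds). Time passes only in rows, so rows that do not move let the fingers close. It gives the time, the measured TCP pose, the force, the opening and the grip force at its end, in the units of the state.
- robot.read_state(): the state, without advancing time (a new reading comes with each control period).
- robot.read_camera(name): name is "side" or "top" or "wrist"; returns a dict with "color" (480x640x3 uint8, red, green, blue), "depth" (480x640 float32, m along the optical axis (not along the pixel's ray), 0 where there is no reading), "mtx" (3x3 intrinsics, pixels), "R" (3x3) and "t" (3): a world point X has camera coordinates R X + t. Camera axes: x right, y down, z forward; pixel columns grow to the right and rows downward; lengths in m; the calibration is good to about 2 mm. A picture is of the moment at which its call begins.
- robot.close_job(): hands the job in; it is judged then, once.
The state is a dict: "t": time; "q": joint angles; "dq": joint speeds; "joint_torque": joint torques, N m; "tool_pos": TCP position; "orientation": TCP orientation; "force": force on the tool from outside, world axes, zero at the start; "wrist_torque": the same for the moment, N m; "opening": finger opening in m; "gripper_force": force on a finger pad.
Only numpy, scipy, OpenCV 4.12 (cv2) and the standard library are available. Lean on these libraries where they do the work, as an engineer would, in place of code of your own. Each camera call takes 0.05 s, during which the arm holds its last target. There are 200 camera calls.

## Working session

There is one attempt and no reset: what is moved stays moved. The work goes in short steps, Python scripts to look and compute and a tool call to move; the robot and the scene stay as the last step left them, time stands still between calls to the robot, and variables do not carry over. Pictures are saved under pics/ and viewed, at most 14 in all, crops included, and the job is handed in when it is done.

Besides the shell and the picture viewer there is one more tool, called after ">>>" as name(argument=value, ...) on one line, values as JSON. drive_tool: Moves the arm, as the interface text tells. Its arguments: {"type":"object","properties":{"moves":{"type":"array","items":{"type":"number"}},"grip_force":{"type":"number"}},"required":["moves"]}

```bash
ls; mkdir -p pics; cat > h.py <<'E'
import numpy as np, cv2
from scipy.spatial.transform import Rotation as Ro
from plant import robot
def snap(cam,fn):
    c=robot.read_camera(cam); cv2.imwrite(f'pics/{fn}.png',c['color'][:,:,::-1]); np.savez(f'pics/{fn}.npz',**c); return c
def load(fn): return dict(np.load(f'pics/{fn}.npz'))
def cloud(c):
    d=c['depth']; v,u=np.mgrid[0:480,0:640]; K=c['mtx']
    P=np.stack([(u-K[0,2])/K[0,0]*d,(v-K[1,2])/K[1,1]*d,d],-1)
    X=(P-c['t'])@c['R']; X[d==0]=np.nan; return X
E
python3 - <<'E'
from h import *
for n in ['top','side']:
    c=snap(n,n+'0'); print(n,c['mtx'].round(1).tolist(),(-c['R'].T@c['t']).round(3),c['R'].round(2).tolist())
s=robot.read_state(); print({k:np.round(v,3) for k,v in s.items()})
E
```

```text
pics
top [[577.6, 0.0, 319.4], [0.0, 577.6, 242.9], [0.0, 0.0, 1.0]] [ 5.120e-01 -1.000e-03  1.565e+00] [[0.02, -1.0, 0.01], [-1.0, -0.02, -0.07], [0.07, -0.01, -1.0]]
side [[516.8, 0.0, 323.2], [0.0, 516.8, 243.6], [0.0, 0.0, 1.0]] [0.006 0.662 0.916] [[-0.76, -0.65, 0.0], [-0.41, 0.48, -0.77], [0.5, -0.59, -0.63]]
{'t': np.float64(0.1), 'q': array([-1.262,  0.131,  1.489, -0.   ,  1.523, -0.085]), 'dq': array([-0.   , -0.   , -0.002,  0.001, -0.002,  0.002]), 'joint_torque': array([ 2.0000e-03, -5.6134e+01, -4.9309e+01,  7.7000e-02,  2.9000e-02,
       -0.0000e+00]), 'tool_pos': array([ 0.23 , -0.554,  0.404]), 'orientation': array([-3.079, -0.614,  0.   ]), 'force': array([ 0.382, -0.179, -0.327]), 'wrist_torque': array([-0.026,  0.044, -0.019]), 'gripper_force': np.float64(0.0), 'opening': np.float64(0.093)}
```

View pics/top0.png

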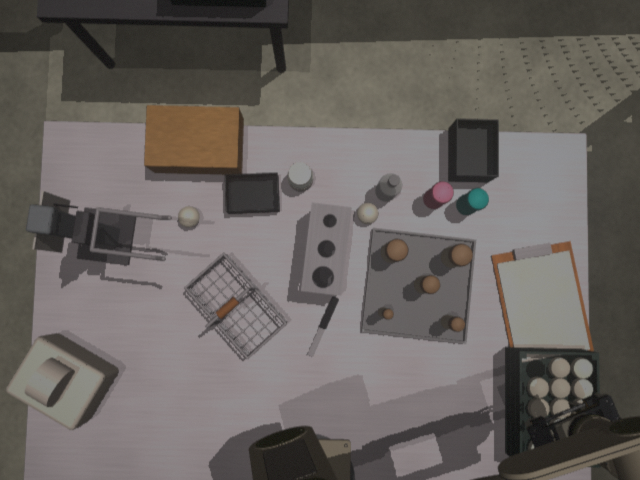

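View pics/side0.png

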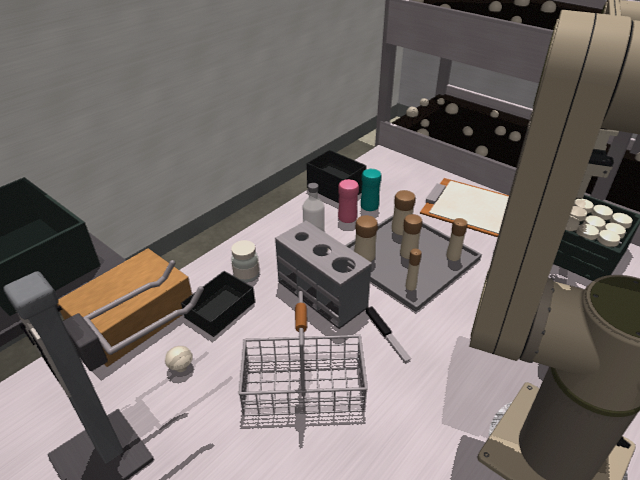

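The top view shows five brown-capped stems in the tray at (397,250), (461,255), (430,285), (388,313) and (457,325). The look-alikes stand outside it: pink (441,195) and turquoise (477,199), plus the buttons at (189,216) and (368,213). The gauge holes are at (323,277), (327,249) and (330,221). The basket grip is at (228,308), and the scale prongs run from the column at left to about (165,215) and (163,255).

```bash
cat > m.py <<'E'
from h import *
def stems(c,lo=0.117,hi=0.14,box=(0.25,0.9,-0.5,0.0)):
    X=cloud(c); z=X[...,2]; m=((z>lo)&(z<hi)&(X[...,0]>box[0])&(X[...,0]<box[1])&(X[...,1]>box[2])&(X[...,1]<box[3])).astype(np.uint8)
    n,l,st,ce=cv2.connectedComponentsWithStats(m)
    for i in range(1,n):
        if st[i,4]<15: continue
        P=X[l==i]; (cx,cy),r=cv2.minEnclosingCircle(P[:,:2].astype(np.float32))
        A=st[i,4]*(np.nanmedian(c['depth'][l==i])/c['mtx'][0,0])**2
        print('px',ce[i].round(0),'circ',np.round([cx,cy],4),'d',round(2*r*1000,1),'dA',round(2000*np.sqrt(A/np.pi),1),'z',np.median(P[:,2]).round(4))
if __name__=='__main__':
    c=load('top0'); X=cloud(c)
    stems(c)
    z=X[...,2]
    # gauge plate
    print('bench z',np.nanmedian(z[340:400,330:430].ravel()), 'tray', z[300,430])
    m=(z>0.135)&(z<0.155)&(np.mgrid[0:480,0:640][1]>290)&(np.mgrid[0:480,0:640][1]<365)&(np.mgrid[0:480,0:640][0]>190)&(np.mgrid[0:480,0:640][0]<310)
    mm=m.astype(np.uint8)
    P=X[m]; print('plate',cv2.minAreaRect(P[:,:2].astype(np.float32)),P[:,2].mean())
    cs,h=cv2.findContours(mm,cv2.RETR_CCOMP,cv2.CHAIN_APPROX_NONE)
    for k,q in enumerate(cs):
        if h[0][k][3]>=0 and len(q)>12:
            (u,v),r=cv2.minEnclosingCircle(q); pq=X[q[:,0,1],q[:,0,0]]; (x,y),R=cv2.minEnclosingCircle(pq[:,:2].astype(np.float32)); print('hole',u,v,r,'world',x,y,2000*R)
    # bail
    m=(z>0.185)&(z<0.24)&(X[...,0]>0.2)&(X[...,1]>0.05)&(X[...,1]<0.45)
    P=X[m]; print('bail',len(P),cv2.minAreaRect(P[:,:2].astype(np.float32)),P.mean(0),P[:,2].max())
    m=(z>0.26)&(z<0.36)&(X[...,1]>0.25)&(X[...,0]>.2)
    P=X[m]; Q=np.round(P,3)
    print('hook',len(P)); 
    for y0 in np.arange(.3,.8,.02):
        q=P[(P[:,1]>y0)&(P[:,1]<y0+.02)]
        if len(q): print(y0.round(2),len(q),'x',q[:,0].min().round(3),q[:,0].max().round(3),'lo',q[q[:,0]<.52].mean(0).round(3),'hi',q[q[:,0]>.52].mean(0).round(3))
E
python3 m.py; python3 -c "
import cv2
a=cv2.imread('pics/top0.png')
cv2.imwrite('pics/crop1.png',cv2.resize(a[180:360,20:290],None,fx=2.9,fy=2.9,interpolation=cv2.INTER_CUBIC))"
```

```text
px [389. 185.] circ [ 0.7727 -0.1918] d 49.7 dA 33.1 z 0.1231
px [443. 191.] circ [ 0.7552 -0.3219] d 53.9 dA 44.5 z 0.1201
px [478. 198.] circ [ 0.7401 -0.4119] d 55.5 dA 45.7 z 0.1201
px [396. 249.] circ [ 0.6063 -0.2082] d 58.0 dA 56.2 z 0.1261
px [461. 254.] circ [ 0.5971 -0.3696] d 57.9 dA 56.7 z 0.1268
px [430. 284.] circ [ 0.5214 -0.2925] d 47.7 dA 46.7 z 0.1266
px [388. 313.] circ [ 0.4466 -0.1876] d 26.9 dA 26.5 z 0.1268
px [457. 324.] circ [ 0.4243 -0.3604] d 37.9 dA 37.1 z 0.1264
bench z -0.00011561550899064287 tray 0.01380149771547255
plate ((0.6038538217544556, -0.030401788651943207), (0.10000389814376831, 0.22021864354610443), 84.31183624267578) 0.1449064602547626
hole 322.5 276.5 11.597513198852539 world 0.5336071252822876 -0.023298852145671844 57.222794741392136
hole 326.0 248.0 9.486932754516602 world 0.6038703918457031 -0.030354144051671028 46.99629545211792
hole 329.30303955078125 220.1212158203125 7.388707160949707 world 0.6731694936752319 -0.037413567304611206 37.225186824798584
bail 348 ((0.4577978849411011, 0.19733954966068268), (0.02220577746629715, 0.13103608
[... 494 characters left out ...]
n nan nan] hi [0.619 0.43  0.291]
0.44 80 x 0.571 0.673 lo [nan nan nan] hi [0.622 0.449 0.291]
0.46 108 x 0.573 0.675 lo [nan nan nan] hi [0.63  0.472 0.29 ]
0.48 499 x 0.576 0.675 lo [nan nan nan] hi [0.624 0.49  0.301]
0.5 308 x 0.592 0.671 lo [nan nan nan] hi [0.628 0.51  0.317]
0.52 283 x 0.596 0.673 lo [nan nan nan] hi [0.631 0.525 0.333]
0.54 249 x 0.607 0.693 lo [nan nan nan] hi [0.677 0.555 0.314]
0.56 330 x 0.574 0.609 lo [nan nan nan] hi [0.591 0.564 0.313]m.py:31: RuntimeWarning: Mean of empty slice.
  if len(q): print(y0.round(2),len(q),'x',q[:,0].min().round(3),q[:,0].max().round(3),'lo',q[q[:,0]<.52].mean(0).round(3),'hi',q[q[:,0]>.52].mean(0).round(3))
  ret = um.true_divide(
```

View pics/crop1.png

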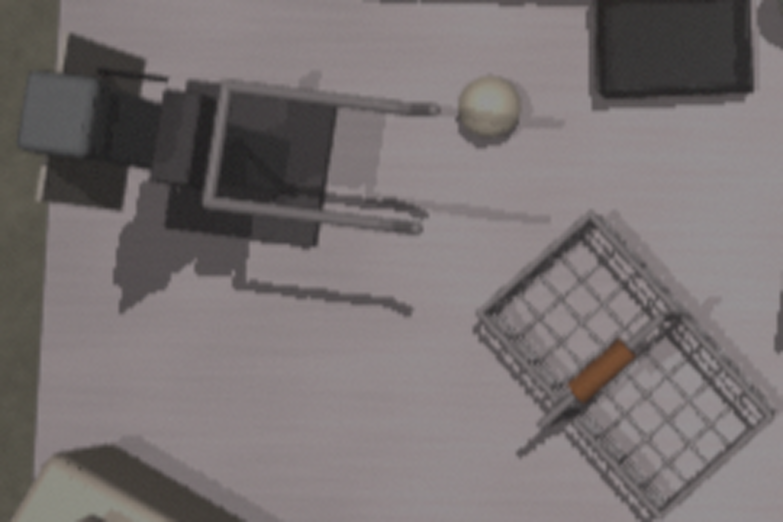

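All five tray stems have clear diameters: 58, 58, 48, 28 and 38 mm. In the crop, the prong ends are at about (435,108) and (420,228), and button_1 at (488,107) is near where the basket will hang. I'll check that clearance and write a row planner.

```bash
cat > plan.py <<'E'
from h import *
import sys,math
def plan(wps,op,p=None,a=None,step=40,dang=8,res=1.0):
    """wps: list of (x,y,z,yaw_deg[,step]) TCP targets (m); prints rows, groups of 8"""
    s=robot.read_state()
    if p is None: p=s['tool_pos']*1000; 
    R=Ro.from_rotvec(s['orientation']).as_matrix() if a is None else None
    if a is None: a=math.degrees(math.atan2(R[1,0],R[0,0])); tilt=math.degrees(math.acos(-R[2,2])); print('now',p.round(1),'yaw',round(a,2),'tilt',round(tilt,2))
    p=np.array(p,float); rows=[]
    for w in wps:
        T=np.array(w[:3])*1000; st=w[4] if len(w)>4 else step; da=w[3]-a
        n=max(1,math.ceil(np.linalg.norm(T-p)/st),math.ceil(abs(da)/dang)); p0=p.copy(); a0=a
        for k in range(1,n+1):
            tp=p0+(T-p0)*k/n; ta=a0+da*k/n; r=math.radians(a)
            d=tp-p; sx=d@[math.cos(r),math.sin(r),0]; sy=d@[math.sin(r),-math.cos(r),0]; sz=-d[2]
            v=[round(q/res)*res for q in (sx,sy,sz)]; t=round(-(ta-a)*2)/2
            p=p+v[0]*np.array([math.cos(r),math.sin(r),0])+v[1]*np.array([math.sin(r),-math.cos(r),0])+[0,0,-v[2]]
            a-=t; rows.append([op]+[round(q,1)+0 for q in v]+[0,0,t+0])
    for i in range(0,len(rows),8): print(str([('%g'%x) for r in rows[i:i+8] for x in r]).replace("'",""))
    print('end',p.round(1),round(a,2)); return p,a
E
python3 - <<'E'
from plan import *
c=load('top0'); X=cloud(c); z=X[...,2]; col=c['color'].astype(int)
P=X[200:235,175:205]; q=P[(P[...,2]>0.02)&(P[...,2]<.07)]; print('btn1',cv2.minEnclosingCircle(q[:,:2].astype(np.float32)),q[:,2].max())
hsv=cv2.cvtColor(c['color'],cv2.COLOR_RGB2HSV)
m=(hsv[...,1]>120)&(hsv[...,0]<20)&(z>.19)&(z<.24)&(X[...,1]>0)&(X[...,1]<.4); q=X[m]; print('grip',len(q),cv2.minAreaRect(q[:,:2].astype(np.float32)),q.mean(0))
m=(z>.06)&(z<.09)&(X[...,1]>0.05)&(X[...,1]<.4)&(X[...,0]>.25)&(X[...,0]<.62); q=X[m]; print('rim',len(q),cv2.minAreaRect(q[:,:2].astype(np.float32)))
m=(z>.275)&(z<.298)&(X[...,0]>.2)
for nm,lo,hi in (('P1',.55,.59),('P2',.64,.685)):
    q=X[m&(X[...,1]>.32)&(X[...,1]<.465)&(X[...,0]>lo)&(X[...,0]<hi)]; print(nm,np.polyfit(q[:,1],q[:,0],1)); 
    for y in np.arange(.30,.40,.008):
        k=q[(abs(q[:,1]-y)<.004)]; print(y.round(3),k[:,2].max().round(4) if len(k) else None,end=' ')
    print()
q=X[m&(X[...,1]>.45)&(X[...,1]<.50)&(X[...,0]>.585)&(X[...,0]<.655)]; print('cross',np.polyfit(q[:,0],q[:,1],1),q[:,1].mean(),len(q))
# pick D28 at yaw 0
p,a=plan([(.4466,-.1876,.40,0)],60)
E
```

```text
btn1 ((0.6878462433815002, 0.3350760042667389), 0.02890964411199093) 0.058294280642388584
grip 165 ((0.45625972747802734, 0.19810040295124054), (0.01731668971478939, 0.052847109735012054), 43.91909408569336) [0.45580839 0.19816473 0.21947938]
rim 670 ((0.45724770426750183, 0.19848816096782684), (0.2464912235736847, 0.13647496700286865), 43.18246841430664)
P1 [0.10466234 0.52963923]
0.3 None 0.308 None 0.316 None 0.324 None 0.332 None 0.34 0.2976 0.348 0.2976 0.356 0.2922 0.364 0.2914 0.372 0.2948 0.38 0.2934 0.388 0.2963 0.396 0.2968 
P2 [0.10409085 0.6201019 ]
0.3 None 0.308 None 0.316 None 0.324 0.297 0.332 0.2964 0.34 0.2965 0.348 0.2904 0.356 0.2953 0.364 0.2954 0.372 0.2973 0.38 0.2936 0.388 0.296 0.396 0.2948 
cross [-0.08904583  0.54202413] 0.4867568186469028 222
now [ 230.2 -553.9  403.8] yaw 22.56 tilt 0.1
[60, 31, -23, 0, 0, 0, 2, 60, 30, -24, 1, 0, 0, 2, 60, 29, -26, 0, 0, 0, 2, 60, 29, -26, 0, 0, 0, 2, 60, 27, -27, 1, 0, 0, 2.5, 60, 26, -29, 0, 0, 0, 2, 60, 25, -29, 0, 0, 0, 2, 60, 25, -30, 1, 0, 0, 2]
[60, 23, -31, 0, 0, 0, 2, 60, 22, -32, 0, 0, 0, 2, 60, 20, -33, 1, 0, 0, 2]
end [ 446.1 -187.4  399.8] 0.06
```

```bash
python3 - <<'E'
from h import *
for f in ('top0','side0'):
    c=load(f); X=cloud(c); m=(abs(X[...,0]-.688)<.04)&(abs(X[...,1]-.335)<.04)&(X[...,2]>.004)&(X[...,2]<.1); q=X[m]
    r=np.hypot(q[:,0]-.688,q[:,1]-.335)
    print(f,len(q),[(k,len(q[(r>=k/1e3)&(r<k/1e3+.003)]),(np.median(q[(r>=k/1e3)&(r<k/1e3+.003),2])*1e3).round(1)) for k in range(0,36,3) if ((r>=k/1e3)&(r<k/1e3+.003)).any()])
    print('x range',q[:,0].min(),q[:,0].max(),'y',q[:,1].min(),q[:,1].max())
E
```

```text
top0 420 [(0, 4, np.float64(48.4)), (3, 14, np.float64(51.5)), (6, 22, np.float64(51.3)), (9, 27, np.float64(50.8)), (12, 38, np.float64(50.8)), (15, 44, np.float64(48.3)), (18, 48, np.float64(46.3)), (21, 60, np.float64(44.2)), (24, 88, np.float64(41.5)), (27, 29, np.float64(32.3)), (30, 8, np.float64(4.6)), (33, 4, np.float64(4.9))]
x range 0.6485864842754556 0.7276975288791475 y 0.2966385722298066 0.3731048810990252
side0 563 [(0, 7, np.float64(53.3)), (3, 14, np.float64(52.9)), (6, 26, np.float64(52.3)), (9, 50, np.float64(52.4)), (12, 42, np.float64(51.6)), (15, 56, np.float64(49.8)), (18, 69, np.float64(47.8)), (21, 82, np.float64(45.0)), (24, 129, np.float64(41.3)), (27, 71, np.float64(34.3)), (30, 3, np.float64(4.8)), (33, 4, np.float64(4.2))]
x range 0.6497506698637485 0.7226059804880757 y 0.2970382743943632 0.37109645639337363
```

>>> drive_tool(moves=[60,31,-23,0,0,0,2,60,30,-24,1,0,0,2,60,29,-26,0,0,0,2,60,29,-26,0,0,0,2,60,27,-27,1,0,0,2.5,60,26,-29,0,0,0,2,60,25,-29,0,0,0,2,60,25,-30,1,0,0,2], grip_force=25)

```text
t: 0.9
tool_pos: [0.3885, -0.2865, 0.4015]
orientation: [-3.137, -0.163, 0.0]
force: [-0.5, -0.7, 0.8]
opening: 0.0597
gripper_force: 0.0
```

>>> drive_tool(moves=[60,23,-31,0,0,0,2,60,22,-32,0,0,0,2,60,20,-33,1,0,0,2,60,0,0,0,0,0,0,60,0,0,0,0,0,0,60,0,0,0,0,0,0])

```text
t: 1.5
tool_pos: [0.4458, -0.1882, 0.4005]
orientation: [3.141, 0.002, -0.001]
force: [0.2, -0.4, -0.4]
opening: 0.06
gripper_force: 0.0
```

Button_1's edge reaches under the spot where the basket will hang, so I'll hang the basket slightly off-centre on the prongs. Now I'll pick the 28 mm mushroom.

>>> drive_tool(moves=[60,1,-1,40,0,0,0,60,0,0,40,0,0,0,60,0,0,30,0,0,0,60,0,0,16,0,0,0,60,0,0,0,0,0,0,20,0,0,0,0,0,0,20,0,0,0,0,0,0,20,0,0,0,0,0,0])

```text
t: 2.3
tool_pos: [0.4477, -0.1872, 0.2764]
orientation: [3.14, 0.001, 0.004]
force: [0.1, 0.1, 0.1]
opening: 0.0406
gripper_force: 0.0
```

>>> drive_tool(moves=[20,0,0,0,0,0,0,20,0,0,0,0,0,0,20,0,0,-20,0,0,0,20,0,0,-40,0,0,0,20,0,0,-40,0,0,0,20,0,0,-40,0,0,0,20,0,0,-40,0,0,0,20,0,0,0,0,0,0])

```text
t: 3.1
tool_pos: [0.448, -0.1869, 0.4618]
orientation: [3.136, 0.002, 0.015]
force: [-0.2, -0.6, -0.4]
opening: 0.0273
gripper_force: 25.0
```

```bash
python3 - <<'E'
from plan import *
print(robot.read_state()['force'])
c=snap('top','top1'); snap('wrist','wr1')
# lower part of the carried stem? top mask of top cap not visible; plan only
plan([(.6732,-.0374,.455,0)],20)
c=load('top0');X=cloud(c)
E
```

```text
[-0.2253637  -0.5733308  -0.44009811]
now [ 447.4 -186.6  455.7] yaw 0.08 tilt 0.14
[20, 32, -21, 0, 0, 0, 0, 20, 33, -22, 0, 0, 0, 0, 20, 32, -21, 0, 0, 0, 0, 20, 32, -21, 0, 0, 0, 0, 20, 32, -21, 1, 0, 0, 0, 20, 33, -22, 0, 0, 0, 0, 20, 32, -21, 0, 0, 0, 0]
end [673.2 -37.3 454.7] 0.08
```

View pics/wr1.png

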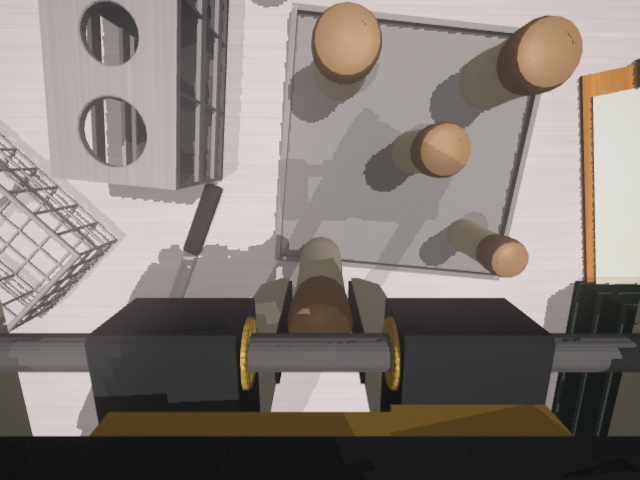

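The wrist picture shows the 28 mm stem held upright between the pads, its foot visible at about (320,245). The gripper body is widest along the closing line. Next is the narrow hole.

>>> drive_tool(moves=[20,33,-21,0,0,0,0,20,33,-22,0,0,0,0,20,32,-21,0,0,0,0,20,32,-21,0,0,0,0,20,32,-21,4,0,0,0,20,33,-22,4,0,0,0,20,32,-21,4,0,0,0,20,0,0,4,0,0,0])

```text
t: 4.0
tool_pos: [0.676, -0.0343, 0.4328]
orientation: [-3.14, -0.007, 0.01]
force: [-0.4, -0.1, -0.9]
opening: 0.0277
gripper_force: 25.0
```

>>> drive_tool(moves=[20,0,0,0,0,0,0,20,0,0,0,0,0,0,20,0,0,0,0,0,0])

```text
t: 4.3
tool_pos: [0.6734, -0.0381, 0.4391]
orientation: [3.141, 0.0, 0.0]
force: [0.7, -0.4, -0.3]
opening: 0.0275
gripper_force: 25.0
```

```bash
cat > foot.py <<'E'
from plan import *
# view carried stem against hole with side camera: estimate stem axis from side cloud in a box
def axis(c,ctr,zr,rad=.045):
    X=cloud(c); m=(np.hypot(X[...,0]-ctr[0],X[...,1]-ctr[1])<rad)&(X[...,2]>zr[0])&(X[...,2]<zr[1]); q=X[m]
    from scipy.optimize import least_squares
    f=lambda v:np.hypot(q[:,0]-v[0],q[:,1]-v[1])-v[2]
    r=least_squares(f,[ctr[0],ctr[1],.02],loss='soft_l1',f_scale=.001); return r.x.round(4),len(q)
E
python3 - <<'E'
from foot import *
s=robot.read_state(); print(s['tool_pos'],s['force'])
c=snap('side','side2'); z0=s['tool_pos'][2]-.268
print(axis(c,s['tool_pos'][:2],(z0+.01,z0+.07)))
X=cloud(c); col=c['color']
# hole in side view: plate points
m=(abs(X[...,2]-.145)<.004)&(X[...,0]>.45)&(X[...,0]<.75)&(abs(X[...,1]+.03)<.09); q=X[m]; print('plate side',cv2.minAreaRect(q[:,:2].astype(np.float32)),q[:,2].mean())
E
```

```text
[ 0.67335614 -0.03809075  0.43905422] [ 0.7089753  -0.40545806 -0.29272077]
(array([ 0.6708, -0.039 ,  0.0129]), 245)
plate side ((0.6025801301002502, -0.03258344531059265), (0.10529682040214539, 0.22320567071437836), 84.00023651123047) 0.1459873967305393
```

View pics/side2.png

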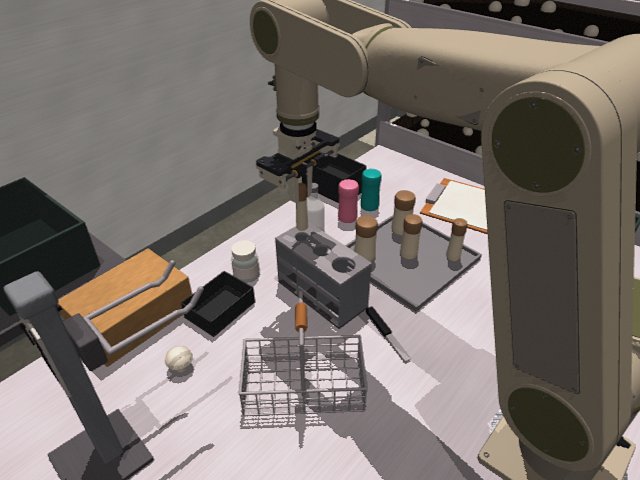

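The side view shows the stem right above the narrow hole. I'll nudge 1 mm and lower it.

>>> drive_tool(moves=[20,1,0.5,10,0,0,0,20,0,0,10,0,0,0,20,0,0,6,0,0,0,20,0,0,6,0,0,0,20,0,0,6,0,0,0,20,0,0,6,0,0,0,20,0,0,0,0,0,0])

```text
t: 5.05
tool_pos: [0.6748, -0.0378, 0.3933]
orientation: [-3.141, -0.002, 0.003]
force: [-0.2, -1.3, -0.8]
opening: 0.0273
gripper_force: 25.0
```

>>> drive_tool(moves=[20,0,0,15,0,0,0,20,0,0,15,0,0,0,20,0,0,15,0,0,0,20,0,0,9,0,0,0,20,0,0,0,0,0,0,20,0,0,0,0,0,0,50,0,0,0,0,0,0,50,0,0,0,0,0,0])

```text
t: 5.85
tool_pos: [0.6754, -0.0379, 0.342]
orientation: [3.141, 0.002, 0.003]
force: [0.3, -0.2, -0.3]
opening: 0.0393
gripper_force: 0.0
```

>>> drive_tool(moves=[50,0,0,0,0,0,0,50,0,0,0,0,0,0,50,0,0,0,0,0,0,65,0,0,-20,0,0,0,65,0,0,-40,0,0,0,65,0,0,-30,0,0,0])

```text
t: 6.45
tool_pos: [0.6749, -0.0378, 0.4325]
orientation: [3.142, 0.002, 0.001]
force: [1.1, 0.0, 0.7]
opening: 0.0641
gripper_force: 0.0
```

```bash
python3 - <<'E'
from plan import *
c=snap('top','top3'); c=snap('side','side3')
p,a=plan([(.4253,-.3604,.40,0)],65)
E
python3 -c "
import cv2
a=cv2.imread('pics/side3.png')
cv2.imwrite('pics/crop3.png',cv2.resize(a[190:340,240:440],None,fx=3,fy=3))"
```

```text
now [675.9 -37.9 437.7] yaw 0.06 tilt 0.56
[65, -23, 29, 3, 0, 0, 0, 65, -23, 30, 4, 0, 0, 0, 65, -22, 29, 3, 0, 0, 0, 65, -23, 29, 4, 0, 0, 0, 65, -23, 29, 3, 0, 0, 0, 65, -23, 30, 4, 0, 0, 0, 65, -23, 29, 3, 0, 0, 0, 65, -22, 29, 3, 0, 0, 0]
[65, -23, 30, 4, 0, 0, 0, 65, -23, 29, 3, 0, 0, 0, 65, -23, 29, 4, 0, 0, 0]
end [ 425.2 -360.2  399.7] 0.06
```

View pics/crop3.png

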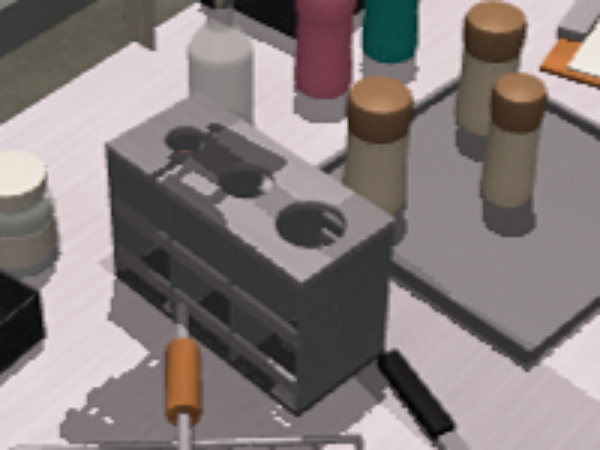

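The gauge is undisturbed and the narrow hole at (185,140) looks filled. I'll confirm by depth once the arm is clear.

>>> drive_tool(moves=[65,-23,29,3,0,0,0,65,-23,30,4,0,0,0,65,-22,29,3,0,0,0,65,-23,29,4,0,0,0,65,-23,29,3,0,0,0,65,-23,30,4,0,0,0,65,-23,29,3,0,0,0,65,-22,29,3,0,0,0])

```text
t: 7.35
tool_pos: [0.492, -0.2729, 0.4029]
orientation: [-3.141, -0.002, 0.001]
force: [0.2, -0.0, -0.8]
opening: 0.0653
gripper_force: 0.0
```

>>> drive_tool(moves=[65,-23,30,4,0,0,0,65,-23,29,3,0,0,0,65,-23,29,4,0,0,0,65,0,0,0,0,0,0,65,0,0,0,0,0,0,65,0,0,0,0,0,0])

```text
t: 7.95
tool_pos: [0.4248, -0.3595, 0.3925]
orientation: [-3.141, -0.002, -0.0]
force: [-0.4, -0.0, -0.7]
opening: 0.0649
gripper_force: 0.0
```

```bash
python3 - <<'E'
from h import *
c=snap('top','top4'); X=cloud(c); 
for (x,y) in ((.6732,-.0374),(.6039,-.0304),(.5336,-.0233)):
    m=np.hypot(X[...,0]-x,X[...,1]-y)<.016; q=X[m]; print(np.percentile(q[:,2],[5,50,95]).round(3),len(q))
    k=q[(q[:,2]>.11)&(q[:,2]<.135)]; print(len(k),k.mean(0) if len(k) else '')
print(robot.read_state()['tool_pos'])
E
```

```text
[0.005 0.125 0.131] 81
59 [ 0.67439148 -0.03147318  0.12564738]
[0.002 0.006 0.013] 105
0 
[0.001 0.006 0.013] 112
0 
[ 0.42504953 -0.35928869  0.39268026]
```

The 28 mm mushroom stands in its bin with its top at z 0.126. Next is the 38 mm one.

>>> drive_tool(moves=[65,0,1,40,0,0,0,65,0,0,40,0,0,0,65,0,0,25,0,0,0,65,0,0,12,0,0,0,65,0,0,0,0,0,0,30,0,0,0,0,0,0,30,0,0,0,0,0,0,30,0,0,0,0,0,0])

```text
t: 8.8
tool_pos: [0.425, -0.3616, 0.2776]
orientation: [3.139, 0.002, 0.003]
force: [-0.1, 0.3, 0.9]
opening: 0.0458
gripper_force: 0.0
```

>>> drive_tool(moves=[30,0,0,0,0,0,0,30,0,0,0,0,0,0,30,0,0,-20,0,0,0,30,0,0,-40,0,0,0,30,0,0,-40,0,0,0,30,0,0,-40,0,0,0,30,0,0,-30,0,0,0,30,0,0,0,0,0,0])

```text
t: 9.6
tool_pos: [0.4249, -0.3617, 0.4518]
orientation: [3.135, 0.002, 0.01]
force: [-0.3, 0.7, -0.2]
opening: 0.0377
gripper_force: 25.0
```

```bash
python3 - <<'E'
from plan import *
print(robot.read_state()['opening'])
plan([(.605,-.0308,.442,0)],30)
E
```

```text
0.037722154168249304
now [ 424.9 -361.7  451.8] yaw 0.06 tilt 0.52
[30, 18, -33, 1, 0, 0, 0, 30, 18, -33, 1, 0, 0, 0, 30, 18, -33, 1, 0, 0, 0, 30, 18, -33, 1, 0, 0, 0, 30, 18, -33, 1, 0, 0, 0, 30, 18, -33, 1, 0, 0, 0, 30, 18, -34, 1, 0, 0, 0, 30, 18, -33, 1, 0, 0, 0]
[30, 18, -33, 1, 0, 0, 0, 30, 18, -33, 1, 0, 0, 0]
end [604.6 -30.5 441.8] 0.06
```

>>> drive_tool(moves=[30,18,-33,1,0,0,0,30,18,-33,1,0,0,0,30,18,-33,1,0,0,0,30,18,-33,1,0,0,0,30,18,-33,1,0,0,0,30,18,-33,1,0,0,0,30,18,-34,1,0,0,0,30,18,-33,1,0,0,0])

```text
t: 10.4
tool_pos: [0.5683, -0.0944, 0.4363]
orientation: [-3.141, -0.002, 0.003]
force: [-0.4, -0.2, -1.0]
opening: 0.0379
gripper_force: 25.0
```

>>> drive_tool(moves=[30,18,-33,1,0,0,0,30,18,-33,1,0,0,0,30,0,0,0,0,0,0,30,0,0,0,0,0,0,30,0,0,0,0,0,0,30,0,0,0,0,0,0])

```text
t: 11.0
tool_pos: [0.6036, -0.031, 0.4355]
orientation: [3.141, -0.001, -0.001]
force: [0.4, 0.2, -0.7]
opening: 0.0372
gripper_force: 25.0
```

```bash
python3 - <<'E'
from foot import *
s=robot.read_state(); print(s['tool_pos'],s['force'])
c=snap('side','side5'); z0=s['tool_pos'][2]-.268
print(axis(c,s['tool_pos'][:2],(z0+.01,z0+.07)), 'bias top-side +.0013,+.0022')
E
```

```text
[ 0.60361979 -0.03102879  0.43548301] [ 0.43605779  0.15186632 -0.69668801]
(array([ 0.6021, -0.032 ,  0.0179]), 349) bias top-side +.0013,+.0022
```

>>> drive_tool(moves=[30,1,0.5,8,0,0,0,30,0,0,8,0,0,0,30,0,0,6,0,0,0,30,0,0,6,0,0,0,30,0,0,6,0,0,0,30,0,0,6,0,0,0,30,0,0,0,0,0,0])

```text
t: 11.75
tool_pos: [0.6048, -0.0303, 0.3944]
orientation: [-3.141, -0.002, 0.003]
force: [0.1, -0.8, -1.3]
opening: 0.0375
gripper_force: 25.0
```

>>> drive_tool(moves=[30,0,0,15,0,0,0,30,0,0,15,0,0,0,30,0,0,15,0,0,0,30,0,0,8,0,0,0,30,0,0,0,0,0,0,30,0,0,0,0,0,0,60,0,0,0,0,0,0,60,0,0,0,0,0,0])

```text
t: 12.55
tool_pos: [0.6054, -0.0305, 0.3439]
orientation: [3.141, 0.002, 0.003]
force: [-0.1, 0.6, 0.2]
opening: 0.0495
gripper_force: 0.0
```

>>> drive_tool(moves=[60,0,0,0,0,0,0,60,0,0,0,0,0,0,60,0,0,0,0,0,0,75,0,0,-20,0,0,0,75,0,0,-30,0,0,0,75,0,0,-20,0,0,0,75,0,0,0,0,0,0,75,0,0,0,0,0,0])

```text
t: 13.35
tool_pos: [0.6051, -0.0304, 0.4128]
orientation: [3.141, 0.002, 0.001]
force: [1.2, -0.2, -0.8]
opening: 0.0751
gripper_force: 0.0
```

```bash
python3 - <<'E'
from plan import *
plan([(.5224,-.2928,.40,0)],75)
E
```

```text
now [605.1 -30.4 412.8] yaw 0.07 tilt 0.05
[75, -12, 37, 2, 0, 0, 0, 75, -12, 38, 2, 0, 0, 0, 75, -12, 37, 1, 0, 0, 0, 75, -11, 38, 2, 0, 0, 0, 75, -12, 37, 2, 0, 0, 0, 75, -12, 38, 2, 0, 0, 0, 75, -12, 37, 2, 0, 0, 0]
end [ 522.4 -292.5  399.8] 0.07
```

>>> drive_tool(moves=[75,-12,37,2,0,0,0,75,-12,38,2,0,0,0,75,-12,37,1,0,0,0,75,-11,38,2,0,0,0,75,-12,37,2,0,0,0,75,-12,38,2,0,0,0,75,-12,37,2,0,0,0,75,0,0,0,0,0,0])

```text
t: 14.15
tool_pos: [0.5201, -0.2962, 0.397]
orientation: [-3.141, 0.006, 0.006]
force: [0.0, 0.6, -0.5]
opening: 0.0751
gripper_force: 0.0
```

>>> drive_tool(moves=[75,0,0,0,0,0,0,75,0,0,0,0,0,0,75,0,0,0,0,0,0])

```text
t: 14.45
tool_pos: [0.5227, -0.2913, 0.3993]
orientation: [-3.141, -0.004, 0.001]
force: [0.1, -0.7, -0.6]
opening: 0.075
gripper_force: 0.0
```

```bash
python3 - <<'E'
from h import *
c=snap('top','top6'); X=cloud(c); 
for (x,y) in ((.6732,-.0374),(.6039,-.0304),(.5336,-.0233)):
    m=np.hypot(X[...,0]-x,X[...,1]-y)<.016; q=X[m]; print(np.percentile(q[:,2],[5,50,95]).round(3),len(q))
    k=q[(q[:,2]>.11)&(q[:,2]<.135)]; print(len(k),k.mean(0) if len(k) else '')
print(robot.read_state()['tool_pos'])
m=(X[...,2]>.06)&(X[...,2]<.09)&(X[...,1]>0.05)&(X[...,1]<.4)&(X[...,0]>.25)&(X[...,0]<.62); q=X[m]; print('rim',len(q),cv2.minAreaRect(q[:,:2].astype(np.float32)))
E
```

```text
[0.103 0.124 0.131] 97
90 [ 0.67367009 -0.03510695  0.12436563]
[0.116 0.124 0.13 ] 134
130 [ 0.60354293 -0.03040594  0.1247089 ]
[-0.     0.006  0.011] 110
0 
[ 0.52275589 -0.29133866  0.39950387]
rim 668 ((0.4571927487850189, 0.1985832154750824), (0.2465696483850479, 0.13707464933395386), 43.30900573730469)
```

The 38 mm mushroom is in the middle bin. Next is the 48 mm one.

>>> drive_tool(moves=[75,0,1,40,0,0,0,75,0,0,40,0,0,0,75,0,0,30,0,0,0,75,0,0,12,0,0,0,75,0,0,0,0,0,0,40,0,0,0,0,0,0,40,0,0,0,0,0,0,40,0,0,0,0,0,0])

```text
t: 15.3
tool_pos: [0.523, -0.2939, 0.2799]
orientation: [3.14, 0.002, 0.004]
force: [-0.3, -0.5, 0.9]
opening: 0.0556
gripper_force: 0.0
```

>>> drive_tool(moves=[40,0,0,0,0,0,0,40,0,0,0,0,0,0,40,0,0,-20,0,0,0,40,0,0,-40,0,0,0,40,0,0,-40,0,0,0,40,0,0,-40,0,0,0,40,0,0,-28,0,0,0,40,0,0,0,0,0,0])

```text
t: 16.1
tool_pos: [0.5229, -0.2939, 0.4514]
orientation: [3.137, 0.002, 0.011]
force: [0.7, -0.3, -1.0]
opening: 0.0478
gripper_force: 25.0
```

```bash
python3 - <<'E'
from plan import *
print(robot.read_state()['opening'])
plan([(.5347,-.0238,.442,0)],40)
E
```

```text
0.04782176843181591
now [ 522.9 -293.9  451.4] yaw 0.06 tilt 0.49
[40, 2, -39, 1, 0, 0, 0, 40, 1, -38, 2, 0, 0, 0, 40, 2, -39, 1, 0, 0, 0, 40, 2, -38, 1, 0, 0, 0, 40, 2, -39, 2, 0, 0, 0, 40, 1, -39, 1, 0, 0, 0, 40, 2, -38, 1, 0, 0, 0]
end [534.6 -23.9 442.4] 0.06
```

>>> drive_tool(moves=[40,2,-39,1,0,0,0,40,2,-38,2,0,0,0,40,2,-39,1,0,0,0,40,2,-38,1,0,0,0,40,2,-39,2,0,0,0,40,1,-39,1,0,0,0,40,2,-38,1,0,0,0,40,0,0,0,0,0,0])

```text
t: 16.9
tool_pos: [0.5346, -0.0195, 0.4345]
orientation: [-3.139, -0.009, 0.004]
force: [0.1, -0.8, -2.0]
opening: 0.0478
gripper_force: 25.0
```

>>> drive_tool(moves=[40,0,0,0,0,0,0,40,0,0,0,0,0,0,40,0,0,0,0,0,0])

```text
t: 17.2
tool_pos: [0.5349, -0.0246, 0.4362]
orientation: [3.141, -0.001, -0.001]
force: [0.4, -1.0, -1.2]
opening: 0.0475
gripper_force: 25.0
```

```bash
python3 - <<'E'
from foot import *
s=robot.read_state(); print(s['tool_pos'],s['force'])
c=snap('side','side7'); z0=s['tool_pos'][2]-.270
print(axis(c,s['tool_pos'][:2],(z0+.01,z0+.07)), 'bias top-side +.0013,+.0022')
E
```

```text
[ 0.53492558 -0.02459706  0.43616882] [ 0.44348585 -0.96751025 -1.15302532]
(array([ 0.5322, -0.0252,  0.0222]), 467) bias top-side +.0013,+.0022
```

>>> drive_tool(moves=[40,0,0,8,0,0,0,40,0,0,8,0,0,0,40,0,0,6,0,0,0,40,0,0,6,0,0,0,40,0,0,6,0,0,0,40,0,0,6,0,0,0,40,0,0,0,0,0,0])

```text
t: 17.95
tool_pos: [0.5347, -0.0234, 0.3955]
orientation: [-3.141, -0.002, 0.003]
force: [-0.7, -0.2, -2.0]
opening: 0.0475
gripper_force: 25.0
```

>>> drive_tool(moves=[40,0,0,15,0,0,0,40,0,0,15,0,0,0,40,0,0,15,0,0,0,40,0,0,8,0,0,0,40,0,0,0,0,0,0,40,0,0,0,0,0,0,70,0,0,0,0,0,0,70,0,0,0,0,0,0])

```text
t: 18.75
tool_pos: [0.5354, -0.0235, 0.345]
orientation: [3.141, 0.002, 0.003]
force: [0.2, 1.3, 0.3]
opening: 0.0591
gripper_force: 0.0
```

>>> drive_tool(moves=[70,0,0,0,0,0,0,70,0,0,0,0,0,0,70,0,0,0,0,0,0,80,0,0,-20,0,0,0,80,0,0,-30,0,0,0,80,0,0,-20,0,0,0,80,0,0,0,0,0,0,80,0,0,0,0,0,0])

```text
t: 19.55
tool_pos: [0.5351, -0.0235, 0.4137]
orientation: [3.141, 0.002, 0.001]
force: [-0.8, -0.4, -0.7]
opening: 0.0801
gripper_force: 0.0
```

```bash
python3 - <<'E'
from plan import *
plan([(.6075,-.2087,.40,0)],80)
E
```

```text
now [535.1 -23.5 413.7] yaw 0.06 tilt 0.04
[80, 14, 37, 3, 0, 0, 0, 80, 15, 37, 2, 0, 0, 0, 80, 14, 37, 3, 0, 0, 0, 80, 15, 37, 3, 0, 0, 0, 80, 14, 37, 3, 0, 0, 0]
end [ 607.3 -208.4  399.7] 0.06
```

>>> drive_tool(moves=[80,14,37,3,0,0,0,80,15,37,2,0,0,0,80,14,37,3,0,0,0,80,15,37,3,0,0,0,80,14,37,3,0,0,0,80,0,0,0,0,0,0,80,0,0,0,0,0,0,80,0,0,0,0,0,0])

```text
t: 20.35
tool_pos: [0.6069, -0.2076, 0.3985]
orientation: [-3.14, -0.002, 0.003]
force: [0.1, -0.2, 0.6]
opening: 0.0801
gripper_force: 0.0
```

```bash
python3 - <<'E'
from h import *
c=snap('top','top8'); X=cloud(c); 
for (x,y) in ((.6732,-.0374),(.6039,-.0304),(.5336,-.0233)):
    m=np.hypot(X[...,0]-x,X[...,1]-y)<.016; q=X[m]; print(np.percentile(q[:,2],[5,50,95]).round(3),len(q))
print(robot.read_state()['tool_pos'])
z=X[...,2]; m=(z>.06)&(z<.09)&(X[...,1]>0.05)&(X[...,1]<.4)&(X[...,0]>.25)&(X[...,0]<.62); q=X[m]; print('rim',len(q),cv2.minAreaRect(q[:,:2].astype(np.float32)))
E
```

```text
[0.1   0.124 0.13 ] 95
[0.118 0.125 0.13 ] 134
[0.12  0.126 0.131] 128
[ 0.60697225 -0.20736916  0.39908751]
rim 677 ((0.464013010263443, 0.2504604458808899), (0.2462930828332901, 0.13671062886714935), 43.144866943359375)
```

The basket has been knocked: its centre is now at (0.464, 0.2505), same heading. All three gauged mushrooms are in their bins. Now the first 58 mm one.

>>> drive_tool(moves=[80,0.5,1,40,0,0,0,80,0,0,40,0,0,0,80,0,0,30,0,0,0,80,0,0,13,0,0,0,80,0,0,0,0,0,0,50,0,0,0,0,0,0,50,0,0,0,0,0,0,50,0,0,0,0,0,0], grip_force=35)

```text
t: 21.2
tool_pos: [0.6085, -0.2097, 0.2791]
orientation: [3.14, 0.002, 0.005]
force: [0.3, -0.4, 1.0]
opening: 0.0608
gripper_force: 0.0
```

>>> drive_tool(moves=[50,0,0,0,0,0,0,50,0,0,0,0,0,0,50,0,0,-20,0,0,0,50,0,0,-40,0,0,0,50,0,0,-40,0,0,0,50,0,0,-40,0,0,0,50,0,0,-40,0,0,0,50,0,0,-40,0,0,0])

```text
t: 22.0
tool_pos: [0.6073, -0.2094, 0.4983]
orientation: [-3.141, -0.001, 0.0]
force: [-0.5, -1.0, -2.4]
opening: 0.0574
gripper_force: 35.0
```

>>> drive_tool(moves=[50,0,0,0,0,0,0,50,0,0,0,0,0,0])

```text
t: 22.2
tool_pos: [0.6078, -0.2095, 0.4979]
orientation: [3.141, 0.002, 0.004]
force: [-0.8, 0.8, -3.6]
opening: 0.0576
gripper_force: 35.0
```

```bash
python3 - <<'E'
from plan import *
f=np.array([robot.read_state()['force'] for _ in range(3)]);print(robot.read_state()['opening'],f)
plan([(.5222,.3035,.50,43)],50)
E
```

```text
0.05760563864529677 [[-0.82135662  0.84688899 -3.58356632]
 [-0.82135662  0.84688899 -3.58356632]
 [-0.82135662  0.84688899 -3.58356632]]
now [ 607.8 -209.5  497.9] yaw 0.06 tilt 0.14
[50, -6, -37, 0, 0, 0, -3, 50, -4, -37, 0, 0, 0, -3, 50, -2, -37, 0, 0, 0, -3, 50, -1, -37, -1, 0, 0, -3.5, 50, 2, -37, 0, 0, 0, -3, 50, 4, -37, 0, 0, 0, -3, 50, 6, -37, 0, 0, 0, -3, 50, 8, -36, 0, 0, 0, -3]
[50, 9, -36, 0, 0, 0, -3, 50, 12, -35, 0, 0, 0, -3, 50, 13, -35, -1, 0, 0, -3, 50, 15, -34, 0, 0, 0, -3.5, 50, 18, -32, 0, 0, 0, -3, 50, 19, -32, 0, 0, 0, -3]
end [522.8 303.4 499.9] 43.06
```

>>> drive_tool(moves=[50,-6,-37,-10,0,0,-3,50,-4,-37,-10,0,0,-3,50,-2,-37,0,0,0,-3,50,-1,-37,-1,0,0,-3.5,50,2,-37,0,0,0,-3,50,4,-37,0,0,0,-3,50,6,-37,0,0,0,-3,50,8,-36,0,0,0,-3])

```text
t: 23.0
tool_pos: [0.5583, 0.0854, 0.5148]
orientation: [-3.068, -0.671, 0.007]
force: [0.1, 0.6, -2.2]
opening: 0.0575
gripper_force: 35.0
```

>>> drive_tool(moves=[50,9,-36,0,0,0,-3,50,12,-35,0,0,0,-3,50,13,-35,-1,0,0,-3,50,15,-34,0,0,0,-3.5,50,18,-32,0,0,0,-3,50,19,-32,0,0,0,-3,50,0,0,0,0,0,0,50,0,0,0,0,0,0])

```text
t: 23.8
tool_pos: [0.5224, 0.3041, 0.5159]
orientation: [2.921, 1.155, -0.007]
force: [1.2, 1.3, -3.0]
opening: 0.0576
gripper_force: 35.0
```

```bash
python3 - <<'E'
from foot import *
s=robot.read_state(); print(s['tool_pos'])
c=snap('side','side9'); z0=s['tool_pos'][2]-.270
print(axis(c,s['tool_pos'][:2],(z0+.01,z0+.07)), 'bias top-side +.0013,+.0022')
X=cloud(c);z=X[...,2]; m=(z>.065)&(z<.085)&(X[...,1]>0.1)&(X[...,1]<.42)&(X[...,0]>.25)&(X[...,0]<.62); q=X[m]; print('rim',len(q),cv2.minAreaRect(q[:,:2].astype(np.float32)))
plan([(.5222,.3035,.44,43.15)],50)
E
```

```text
[0.52235941 0.30413302 0.51593959]
(array([0.5197, 0.301 , 0.0284]), 908) bias top-side +.0013,+.0022
rim 1214 ((0.46334895491600037, 0.24912504851818085), (0.24635154008865356, 0.13923729956150055), 43.00187683105469)
now [522.7 303.3 516.5] yaw 43.06 tilt 0.21
[50, 0, 0, 38, 0, 0, 0, 50, 0, 0, 38, 0, 0, 0]
end [522.7 303.3 440.5] 43.06
```

View pics/side9.png

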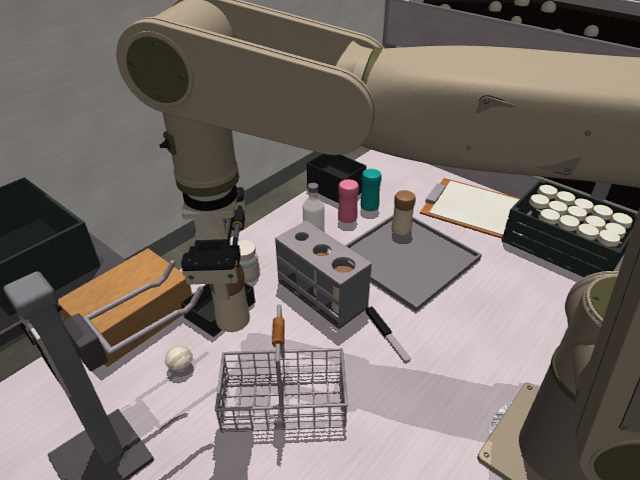

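```bash
python3 - <<'E'
from h import *
c=snap('wrist','wr9'); s=robot.read_state(); R=Ro.from_rotvec(s['orientation']).as_matrix()
C=-c['R'].T@c['t']; print('cam in tool',(R.T@(C-s['tool_pos'])).round(3),'axis',(R.T@c['R'][2]).round(2))
t=load('top8'); X=cloud(t); m=(X[...,2]>.285)&(X[...,2]<.34)&(X[...,1]>.28)&(X[...,1]<.35)&(X[...,0]>.53)&(X[...,0]<.6); q=X[m]
q=q[np.argsort(q[:,1])][:12]; print(q.round(3))
t=load('side9'); X=cloud(t); m=(X[...,2]>.285)&(X[...,2]<.34)&(X[...,1]>.28)&(X[...,1]<.36)&(X[...,0]>.54)&(X[...,0]<.6); q=X[m]; print(len(q)); q=q[np.argsort(q[:,1])][:12]; print(q.round(3))
E
```

```text
cam in tool [ 0.067 -0.001  0.02 ] axis [-0.25  0.    0.97]
[[0.561 0.32  0.315]
 [0.564 0.321 0.313]
 [0.566 0.321 0.311]
 [0.566 0.323 0.313]
 [0.568 0.323 0.313]
 [0.562 0.323 0.312]
 [0.564 0.323 0.312]
 [0.56  0.324 0.307]
 [0.562 0.326 0.31 ]
 [0.566 0.326 0.309]
 [0.568 0.326 0.31 ]
 [0.563 0.326 0.317]]
168
[[0.563 0.32  0.311]
 [0.563 0.321 0.314]
 [0.561 0.322 0.309]
 [0.56  0.322 0.311]
 [0.562 0.322 0.313]
 [0.565 0.323 0.314]
 [0.563 0.323 0.313]
 [0.562 0.324 0.316]
 [0.561 0.324 0.31 ]
 [0.56  0.324 0.313]
 [0.558 0.324 0.31 ]
 [0.561 0.325 0.311]]
```

The side view shows the carried 58 mm stem above the far basket end, right beside the scale prong tip at (190,290). The wrist camera sits at +67 mm on tool x and would hit that prong. So this one goes to the near end with the tool turned half round. After that I'll shift the basket away from the scale before placing the second.

```bash
python3 - <<'E'
from plan import *
plan([(.408,.1965,.516,223.1)],50)
E
```

```text
now [522.9 302.8 517.1] yaw 43.0 tilt 0.15
[50, -7, 0, 0, 0, 0, -8, 50, -7, -1, 0, 0, 0, -7.5, 50, -6, -2, 0, 0, 0, -8, 50, -6, -3, 0, 0, 0, -8, 50, -6, -3, 0, 0, 0, -7.5, 50, -5, -4, 0, 0, 0, -8, 50, -5, -6, 0, 0, 0, -8, 50, -4, -5, 0, 0, 0, -7.5]
[50, -3, -6, 0, 0, 0, -8, 50, -2, -7, 0, 0, 0, -8, 50, -2, -6, 1, 0, 0, -7.5, 50, 0, -7, 0, 0, 0, -8, 50, 0, -7, 0, 0, 0, -8, 50, 2, -6, 0, 0, 0, -7.5, 50, 2, -7, 0, 0, 0, -8, 50, 3, -6, 0, 0, 0, -8]
[50, 4, -5, 0, 0, 0, -7.5, 50, 5, -5, 0, 0, 0, -8, 50, 5, -4, 0, 0, 0, -8, 50, 6, -4, 0, 0, 0, -7.5, 50, 7, -3, 0, 0, 0, -8, 50, 6, -1, 0, 0, 0, -8, 50, 7, -1, 0, 0, 0, -7.5]
end [407.7 196.6 516.1] 223.0
```

>>> drive_tool(moves=[50,-7,0,0,0,0,-8,50,-7,-1,0,0,0,-7.5,50,-6,-2,0,0,0,-8,50,-6,-3,0,0,0,-8,50,-6,-3,0,0,0,-7.5,50,-5,-4,0,0,0,-8,50,-5,-6,0,0,0,-8,50,-4,-5,0,0,0,-7.5])

```text
t: 24.7
tool_pos: [0.483, 0.2648, 0.5183]
orientation: [-1.896, -2.505, 0.001]
force: [-0.3, 0.3, -2.1]
opening: 0.0576
gripper_force: 35.0
```

>>> drive_tool(moves=[50,-3,-6,0,0,0,-8,50,-2,-7,0,0,0,-8,50,-2,-6,1,0,0,-7.5,50,0,-7,0,0,0,-8,50,0,-7,0,0,0,-8,50,2,-6,0,0,0,-7.5,50,2,-7,0,0,0,-8,50,3,-6,0,0,0,-8])

```text
t: 25.5
tool_pos: [0.4432, 0.2276, 0.5174]
orientation: [-0.308, -3.126, 0.001]
force: [0.1, 0.1, -2.2]
opening: 0.0574
gripper_force: 35.0
```

>>> drive_tool(moves=[50,4,-5,0,0,0,-7.5,50,5,-5,0,0,0,-8,50,5,-4,0,0,0,-8,50,6,-4,0,0,0,-7.5,50,7,-3,0,0,0,-8,50,6,-1,0,0,0,-8,50,7,-1,0,0,0,-7.5,50,0,0,0,0,0,0])

```text
t: 26.3
tool_pos: [0.4075, 0.1958, 0.5176]
orientation: [-1.152, 2.923, -0.001]
force: [1.1, 1.2, -2.2]
opening: 0.0572
gripper_force: 35.0
```

>>> drive_tool(moves=[50,0,0,0,0,0,0,50,0,0,0,0,0,0])

```text
t: 26.5
tool_pos: [0.4078, 0.1969, 0.5176]
orientation: [-1.147, 2.925, 0.0]
force: [0.4, 0.4, -1.4]
opening: 0.0576
gripper_force: 35.0
```

```bash
python3 - <<'E'
from plan import *
plan([(.408,.1965,.278,223.1)],50)
c=snap('side','side10'); X=cloud(c);z=X[...,2]; m=(z>.065)&(z<.085)&(X[...,1]>0.1)&(X[...,1]<.42)&(X[...,0]>.25)&(X[...,0]<.62); q=X[m]; print('rim',len(q),cv2.minAreaRect(q[:,:2].astype(np.float32)))
E
```

```text
now [407.8 196.9 517.6] yaw -137.17 tilt 0.0
[50, 0, 0, 5, 0, 0, -8, 50, 0, 0, 5, 0, 0, -7.5, 50, 0, 0, 6, 0, 0, -8, 50, 0, 0, 5, 0, 0, -8, 50, 0, 0, 5, 0, 0, -7.5, 50, 0, 0, 5, 0, 0, -8, 50, 0, 0, 5, 0, 0, -8, 50, 0, 0, 6, 0, 0, -7.5]
[50, 0, 0, 5, 0, 0, -8, 50, 0, 0, 5, 0, 0, -8, 50, 0, 0, 5, 0, 0, -7.5, 50, 0, 0, 6, 0, 0, -8, 50, 0, 0, 5, 0, 0, -8, 50, 0, 0, 5, 0, 0, -7.5, 50, 0, 0, 5, 0, 0, -8, 50, 0, 0, 5, 0, 0, -8]
[50, 0, 0, 6, 0, 0, -7.5, 50, 0, 0, 5, 0, 0, -8, 50, 0, 0, 5, 0, 0, -8, 50, 0, 0, 5, 0, 0, -7.5, 50, 0, 0, 5, 0, 0, -8, 50, 0, 0, 6, 0, 0, -8, 50, 0, 0, 5, 0, 0, -7.5, 50, 0, 0, 5, 0, 0, -8]
[50, 0, 0, 5, 0, 0, -8, 50, 0, 0, 5, 0, 0, -7.5, 50, 0, 0, 6, 0, 0, -8, 50, 0, 0, 5, 0, 0, -8, 50, 0, 0, 5, 0, 0, -7.5, 50, 0, 0, 5, 0, 0, -8, 50, 0, 0, 5, 0, 0, -8, 50, 0, 0, 6, 0, 0, -7.5]
[50, 0, 0, 5, 0, 0, -8, 50, 0, 0, 5, 0, 0, -8, 50, 0, 0, 5, 0, 0, -7.5, 50, 0, 0, 6, 0, 0, -8, 50, 0, 0, 5, 0, 0, -8, 50, 0, 0, 5, 0, 0, -7.5, 50, 0, 0, 5, 0, 0, -8, 50, 0, 0, 5, 0, 0, -8]
[50, 0, 0, 6, 0, 0, -7.5, 50, 0, 0, 5, 0, 0, -8, 50, 0, 0, 5, 0, 0, -8, 50, 0, 0, 5, 0, 0, -7.5, 50, 0, 0, 5, 0, 0, -8, 50, 0, 0, 6, 0, 0, -8]
end [407.8 196.9 277.6] 223.33
rim 1215 ((0.4634358882904053, 0.24914412200450897), (0.24601297080516815, 0.1400628685951233), 43.20667266845703)
```

>>> drive_tool(moves=[50,0,0,40,0,0,0,50,0,0,40,0,0,0,50,0,0,40,0,0,0,50,0,0,40,0,0,0,50,0,0,40,0,0,0,50,0,0,25,0,0,0,50,0,0,8,0,0,0,50,0,0,0,0,0,0])

```text
t: 27.35
tool_pos: [0.4073, 0.1972, 0.2838]
orientation: [1.151, -2.921, -0.0]
force: [-0.1, 1.1, -1.4]
opening: 0.0571
gripper_force: 35.0
```

>>> drive_tool(moves=[50,0,0,3,0,0,0,50,0,0,2,0,0,0,50,0,0,0,0,0,0,50,0,0,0,0,0,0])

```text
t: 27.75
tool_pos: [0.4079, 0.1974, 0.2806]
orientation: [-1.152, 2.921, -0.0]
force: [-0.8, -0.4, -1.8]
opening: 0.0577
gripper_force: 35.0
```

>>> drive_tool(moves=[50,0,0,2,0,0,0,50,0,0,2,0,0,0,50,0,0,1,0,0,0,50,0,0,0,0,0,0,50,0,0,0,0,0,0])

```text
t: 28.25
tool_pos: [0.4077, 0.1973, 0.2748]
orientation: [-1.153, 2.922, 0.0]
force: [0.1, -0.7, -0.2]
opening: 0.0577
gripper_force: 35.0
```

>>> drive_tool(moves=[70,0,0,0,0,0,0,75,0,0,0,0,0,0,75,0,0,0,0,0,0,75,0,0,0,0,0,0,75,0,0,-20,0,0,0,75,0,0,-40,0,0,0,75,0,0,-40,0,0,0,75,0,0,-40,0,0,0])

```text
t: 29.05
tool_pos: [0.4073, 0.1971, 0.4161]
orientation: [1.153, -2.922, 0.0]
force: [0.7, 0.3, -0.0]
opening: 0.0752
gripper_force: 0.0
```

>>> drive_tool(moves=[60,0,0,-40,0,0,0,60,0,0,0,0,0,0,60,0,0,0,0,0,0])

```text
t: 29.35
tool_pos: [0.4078, 0.1973, 0.4558]
orientation: [-1.152, 2.92, -0.0]
force: [0.3, 0.5, 0.4]
opening: 0.061
gripper_force: 0.0
```

```bash
python3 - <<'E'
from plan import *
s=robot.read_state()
plan([(.4652,.250,.45,133.1)],60,p=s['tool_pos']*1000,a=222.9)
c=snap('top','top11')
X=cloud(c);z=X[...,2]; m=(z>.10)&(z<.14)&(np.hypot(X[...,0]-.407,X[...,1]-.197)<.05); q=X[m]; print('mush',len(q),q[:,2].mean() if len(q) else '',cv2.minEnclosingCircle(q[:,:2].astype(np.float32)) if len(q) else '')
m=(z>.06)&(z<.09)&(X[...,1]>0.05)&(X[...,1]<.42)&(X[...,0]>.25)&(X[...,0]<.62); q=X[m]; print('rim',len(q),cv2.minAreaRect(q[:,:2].astype(np.float32)))
E
```

```text
[60, -6, 0, 0, 0, 0, 7.5, 60, -7, 1, 1, 0, 0, 7.5, 60, -6, 1, 0, 0, 0, 7.5, 60, -6, 3, 1, 0, 0, 7.5, 60, -6, 3, 0, 0, 0, 7.5, 60, -5, 4, 1, 0, 0, 7.5, 60, -5, 5, 0, 0, 0, 7.5, 60, -4, 5, 1, 0, 0, 7.5]
[60, -3, 5, 0, 0, 0, 7.5, 60, -2, 6, 1, 0, 0, 7.5, 60, -2, 7, 0, 0, 0, 7.5, 60, -1, 6, 1, 0, 0, 7.5]
end [465.2 250.  449.8] 132.9
mush 0  
rim 533 ((0.46419602632522583, 0.2506532073020935), (0.2467920482158661, 0.13707467913627625), 43.43293762207031)
```

>>> drive_tool(moves=[60,-6,0,0,0,0,7.5,60,-7,1,1,0,0,7.5,60,-6,1,0,0,0,7.5,60,-6,3,1,0,0,7.5,60,-6,3,0,0,0,7.5,60,-5,4,1,0,0,7.5,60,-5,5,0,0,0,7.5,60,-4,5,1,0,0,7.5])

```text
t: 30.2
tool_pos: [0.4461, 0.2327, 0.4483]
orientation: [-0.471, -3.103, 0.003]
force: [-0.7, 0.2, 0.1]
opening: 0.0603
gripper_force: 0.0
```

>>> drive_tool(moves=[60,-3,5,0,0,0,7.5,60,-2,6,1,0,0,7.5,60,-2,7,0,0,0,7.5,60,-1,6,1,0,0,7.5,60,0,0,0,0,0,0,60,0,0,0,0,0,0,60,0,0,0,0,0,0])

```text
t: 30.9
tool_pos: [0.4645, 0.2499, 0.4479]
orientation: [-1.246, -2.883, 0.002]
force: [-0.2, 0.7, -0.4]
opening: 0.0601
gripper_force: 0.0
```

```bash
python3 - <<'E'
from plan import *
plan([(.4652,.250,.377,133.2)],60)
c=snap('wrist','wr12')
c=snap('side','side12'); X=cloud(c);z=X[...,2]; m=(z>.10)&(z<.14)&(np.hypot(X[...,0]-.407,X[...,1]-.197)<.05); q=X[m]; print('mush',len(q),np.percentile(q[:,2],95) if len(q) else '')
E
```

```text
now [464.5 249.9 447.9] yaw 133.24 tilt 0.09
[60, 0, 0, 35, 0, 0, 0, 60, 0, 1, 36, 0, 0, 0]
end [465.3 250.6 376.9] 133.24
mush 747 0.12665969489389337
```

View pics/side12.png

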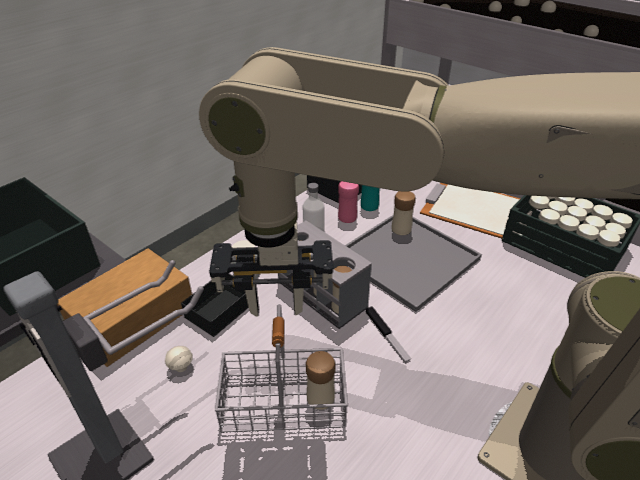

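The first 58 mm mushroom stands in the basket at (320,380), and the fingers straddle the wooden grip. I'll shift the basket away from the scale.

>>> drive_tool(moves=[60,0,0,35,0,0,0,60,0,1,34,0,0,0,60,0,0,0,0,0,0,60,0,0,0,0,0,0,10,0,0,0,0,0,0,10,0,0,0,0,0,0,10,0,0,0,0,0,0,10,0,0,0,0,0,0], grip_force=60)

```text
t: 31.8
tool_pos: [0.4657, 0.2509, 0.3807]
orientation: [1.251, 2.881, 0.002]
force: [-0.0, -0.5, -0.2]
opening: 0.0329
gripper_force: 0.0
```

>>> drive_tool(moves=[10,0,0,0,0,0,0,10,0,0,0,0,0,0,10,0,0,-2,0,0,0,10,0,0,-2,0,0,0,10,0,0,-2,0,0,0,10,0,0,0,0,0,0])

```text
t: 32.4
tool_pos: [0.4656, 0.2509, 0.3857]
orientation: [-1.251, -2.882, -0.0]
force: [0.7, 0.5, -5.4]
opening: 0.0208
gripper_force: 60.0
```

>>> drive_tool(moves=[10,-3,-4,-1,0,0,0,10,-6,-8,0,0,0,0,10,-6,-8,0,0,0,0,10,-6,-8,0,0,0,0,10,-6,-8,0,0,0,0,10,-6,-8,0,0,0,0,10,-6,-8,0,0,0,0,10,-6,-8,0,0,0,0])

```text
t: 33.2
tool_pos: [0.4523, 0.176, 0.3868]
orientation: [1.251, 2.882, 0.0]
force: [-0.4, -0.0, -6.0]
opening: 0.0208
gripper_force: 60.0
```

>>> drive_tool(moves=[10,-2,-3,0,0,0,0,10,0,0,0,0,0,0,10,0,0,2,0,0,0,10,0,0,2,0,0,0,10,0,0,2,0,0,0,10,0,0,1,0,0,0,10,0,0,0,0,0,0])

```text
t: 33.9
tool_pos: [0.4516, 0.1736, 0.3796]
orientation: [-1.251, -2.882, 0.0]
force: [0.3, 0.0, -5.8]
opening: 0.0206
gripper_force: 60.0
```

>>> drive_tool(moves=[10,0,0,1,0,0,0,10,0,0,1,0,0,0,10,0,0,1,0,0,0,10,0,0,0,0,0,0,10,0,0,0,0,0,0])

```text
t: 34.4
tool_pos: [0.4515, 0.1736, 0.3795]
orientation: [1.25, 2.881, 0.002]
force: [-10.4, -2.6, 15.4]
opening: 0.0206
gripper_force: 60.0
```

>>> drive_tool(moves=[10,0,0,-2,0,0,0,10,0,0,0,0,0,0,60,0,0,0,0,0,0,60,0,0,0,0,0,0,60,0,0,0,0,0,0,60,0,0,-20,0,0,0,60,0,0,-30,0,0,0,80,0,0,-30,0,0,0])

```text
t: 35.2
tool_pos: [0.4515, 0.1734, 0.4591]
orientation: [-1.251, -2.881, 0.001]
force: [0.6, 0.2, 0.6]
opening: 0.0634
gripper_force: 0.0
```

```bash
python3 - <<'E'
from plan import *
p,a=plan([(.5985,-.3705,.44,43.2,45)],80)
E
```

```text
now [451.5 173.4 459.1] yaw 133.06 tilt 0.08
[80, -38, -20, 1, 0, 0, 7, 80, -41, -16, 2, 0, 0, 7, 80, -42, -10, 1, 0, 0, 6.5, 80, -43, -6, 2, 0, 0, 7, 80, -43, 0, 1, 0, 0, 7, 80, -43, 5, 2, 0, 0, 7, 80, -42, 10, 1, 0, 0, 7, 80, -41, 15, 2, 0, 0, 7]
[80, -38, 20, 1, 0, 0, 6.5, 80, -36, 25, 2, 0, 0, 7, 80, -33, 28, 1, 0, 0, 7, 80, -29, 32, 2, 0, 0, 7, 80, -25, 36, 1, 0, 0, 7]
end [ 598.3 -370.9  440.1] 43.06
```

>>> drive_tool(moves=[80,-38,-20,1,0,0,7,80,-41,-16,2,0,0,7,80,-42,-10,1,0,0,6.5,80,-43,-6,2,0,0,7,80,-43,0,1,0,0,7,80,-43,5,2,0,0,7,80,-42,10,1,0,0,7,80,-41,15,2,0,0,7])

```text
t: 36.0
tool_pos: [0.5421, -0.1631, 0.4468]
orientation: [2.454, 1.961, 0.001]
force: [-0.1, -0.1, 0.2]
opening: 0.0803
gripper_force: 0.0
```

>>> drive_tool(moves=[80,-38,20,1,0,0,6.5,80,-36,25,2,0,0,7,80,-33,28,1,0,0,7,80,-29,32,2,0,0,7,80,-25,36,1,0,0,7,80,0,0,0,0,0,0,80,0,0,0,0,0,0,80,0,0,0,0,0,0])

```text
t: 36.8
tool_pos: [0.5986, -0.37, 0.4399]
orientation: [-2.921, -1.155, -0.001]
force: [0.3, -0.3, 0.1]
opening: 0.0797
gripper_force: 0.0
```

```bash
python3 - <<'E'
from plan import *
c=snap('top','top13'); X=cloud(c);z=X[...,2]
for (x,y) in ((.394,.121),(.597,-.3696)):
    m=(z>.115)&(z<.14)&(np.hypot(X[...,0]-x,X[...,1]-y)<.05); q=X[m]; print('mush',len(q),q.mean(0) if len(q) else '',cv2.minEnclosingCircle(q[:,:2].astype(np.float32)) if len(q) else '')
m=(z>.06)&(z<.09)&(X[...,1]>0.02)&(X[...,1]<.42)&(X[...,0]>.25)&(X[...,0]<.62); q=X[m]; print('rim',len(q),cv2.minAreaRect(q[:,:2].astype(np.float32)))
plan([(.5985,-.3705,.279,43.2,40)],80)
E
```

```text
mush 397 [0.39758821 0.12273306 0.12226243] ((0.39729413390159607, 0.1231481209397316), 0.02871188521385193)
mush 151 [ 0.60933133 -0.360089    0.12422323] ((0.5995173454284668, -0.36720940470695496), 0.028155384585261345)
rim 678 ((0.4516512155532837, 0.17419134080410004), (0.24588890373706818, 0.13673701882362366), 43.13536071777344)
now [ 598.7 -369.6  440.5] yaw 43.18 tilt 0.05
[80, 0, 0, 32, 0, 0, 0, 80, 0, 0, 33, 0, 0, 0, 80, 0, 0, 32, 0, 0, 0, 80, -1, 0, 32, 0, 0, 0, 80, 0, 1, 32, 0, 0, 0]
end [ 598.6 -371.   279.5] 43.18
```

The basket now sits at (0.4517, 0.1742) with its mushroom upright at −75 mm. I'll pick the second 58 mm one.

>>> drive_tool(moves=[80,0,0,32,0,0,0,80,0,0,33,0,0,0,80,0,0,32,0,0,0,80,-1,0,32,0,0,0,80,0,1,32,0,0,0,80,0,0,0,0,0,0,50,0,0,0,0,0,0,50,0,0,0,0,0,0], grip_force=35)

```text
t: 37.65
tool_pos: [0.5994, -0.3721, 0.2823]
orientation: [2.918, 1.153, 0.004]
force: [-0.0, -0.3, 0.6]
opening: 0.0685
gripper_force: 0.0
```

>>> drive_tool(moves=[50,0,0,0,0,0,0,50,0,0,0,0,0,0,50,0,0,0,0,0,0,50,0,0,-20,0,0,0,50,0,0,-40,0,0,0,50,0,0,-40,0,0,0,50,0,0,-40,0,0,0,50,0,0,-40,0,0,0])

```text
t: 38.45
tool_pos: [0.5982, -0.3721, 0.4613]
orientation: [2.921, 1.153, 0.001]
force: [0.3, 0.0, -1.1]
opening: 0.0577
gripper_force: 34.8
```

```bash
python3 - <<'E'
from plan import *
p,a=plan([(.5076,.225,.505,43.2,45)],50)
E
```

```text
now [ 598.2 -372.1  461.3] yaw 43.06 tilt 0.07
[50, 24, -36, -3, 0, 0, 0, 50, 25, -35, -3, 0, 0, 0, 50, 24, -36, -3, 0, 0, 0, 50, 25, -35, -3, 0, 0, 0, 50, 24, -36, -4, 0, 0, 0, 50, 24, -35, -3, 0, 0, 0, 50, 25, -36, -3, 0, 0, 0, 50, 24, -36, -3, 0, 0, 0]
[50, 24, -35, -3, 0, 0, 0, 50, 25, -36, -3, 0, 0, 0, 50, 24, -35, -3, 0, 0, 0, 50, 25, -36, -3, 0, 0, 0, 50, 24, -36, -4, 0, 0, 0, 50, 24, -35, -3, 0, 0, 0]
end [507.3 224.6 505.3] 43.06
```

>>> drive_tool(moves=[50,24,-36,-15,0,0,0,50,25,-35,-15,0,0,0,50,24,-36,-3,0,0,0,50,25,-35,-3,0,0,0,50,24,-36,-4,0,0,0,50,24,-35,-3,0,0,0,50,25,-36,-3,0,0,0,50,24,-36,-3,0,0,0])

```text
t: 39.25
tool_pos: [0.5456, -0.0292, 0.5089]
orientation: [2.922, 1.152, 0.002]
force: [0.8, 0.2, -1.0]
opening: 0.0578
gripper_force: 34.8
```

>>> drive_tool(moves=[50,24,-35,-3,0,0,0,50,25,-36,-3,0,0,0,50,24,-35,-3,0,0,0,50,25,-36,-3,0,0,0,50,24,-36,-4,0,0,0,50,24,-35,-3,0,0,0,50,0,0,0,0,0,0,50,0,0,0,0,0,0])

```text
t: 40.05
tool_pos: [0.5072, 0.2252, 0.5274]
orientation: [2.921, 1.156, 0.002]
force: [-0.5, 0.4, -1.9]
opening: 0.0576
gripper_force: 34.8
```

```bash
python3 - <<'E'
from foot import *
s=robot.read_state(); print(s['tool_pos'],s['force'],s['opening'])
c=snap('side','side14'); z0=s['tool_pos'][2]-.272
print(axis(c,s['tool_pos'][:2],(z0+.01,z0+.07)), 'bias top-side +.0013,+.0022')
X=cloud(c);z=X[...,2]; m=(z>.065)&(z<.085)&(X[...,1]>0.03)&(X[...,1]<.42)&(X[...,0]>.25)&(X[...,0]<.62); q=X[m]; print('rim',len(q),cv2.minAreaRect(q[:,:2].astype(np.float32)))
plan([(.5076,.225,.40,43.2,45)],50)
E
```

```text
[0.50718835 0.22522115 0.52742302] [-0.5029541   0.35492159 -1.94297906] 0.05755333785407411
(array([0.505 , 0.2252, 0.0274]), 847) bias top-side +.0013,+.0022
rim 1229 ((0.4737866520881653, 0.14846907556056976), (0.24622197449207306, 0.20608337223529816), 43.148624420166016)
now [507.5 224.3 527.2] yaw 43.1 tilt 0.05
[50, 0, 0, 42, 0, 0, 0, 50, 0, 0, 43, 0, 0, 0, 50, 1, 0, 42, 0, 0, 0]
end [508.2 224.9 400.2] 43.1
```

View pics/side14.png

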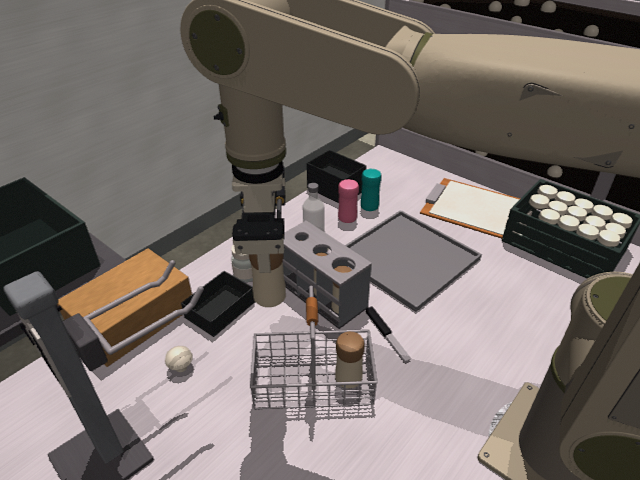

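The stem is above the basket's free end, clear of the prongs. Lowering.

>>> drive_tool(moves=[50,0,0,42,0,0,0,50,0,0,43,0,0,0,50,0,0,42,0,0,0,50,0,0,40,0,0,0,50,0,0,40,0,0,0,50,0,0,25,0,0,0,50,0,0,6,0,0,0,50,0,0,0,0,0,0])

```text
t: 40.9
tool_pos: [0.5077, 0.2232, 0.2882]
orientation: [2.923, 1.15, -0.003]
force: [-0.8, 0.4, -0.6]
opening: 0.0578
gripper_force: 34.8
```

>>> drive_tool(moves=[50,0,0,3,0,0,0,50,0,0,3,0,0,0,50,0,0,2,0,0,0,50,0,0,0,0,0,0,50,0,0,0,0,0,0])

```text
t: 41.4
tool_pos: [0.5077, 0.2246, 0.2811]
orientation: [2.922, 1.153, 0.001]
force: [0.4, -0.1, -1.2]
opening: 0.0579
gripper_force: 34.8
```

>>> drive_tool(moves=[50,0,0,2,0,0,0,50,0,0,2,0,0,0,50,0,0,0,0,0,0,50,0,0,0,0,0,0])

```text
t: 41.8
tool_pos: [0.5078, 0.2249, 0.2777]
orientation: [-2.922, -1.153, -0.002]
force: [-2.3, 1.7, 6.5]
opening: 0.0576
gripper_force: 34.9
```

>>> drive_tool(moves=[50,0,0,-1,0,0,0,75,0,0,0,0,0,0,75,0,0,0,0,0,0,75,0,0,0,0,0,0,75,0,0,-20,0,0,0,75,0,0,-40,0,0,0,75,0,0,-40,0,0,0,75,0,0,-40,0,0,0])

```text
t: 42.6
tool_pos: [0.5074, 0.2243, 0.419]
orientation: [2.922, 1.153, -0.001]
force: [0.4, -0.5, 0.1]
opening: 0.0746
gripper_force: 0.0
```

>>> drive_tool(moves=[60,0,0,-40,0,0,0,60,0,0,0,0,0,0,60,0,0,0,0,0,0])

```text
t: 42.9
tool_pos: [0.5078, 0.2245, 0.459]
orientation: [2.922, 1.153, 0.004]
force: [-0.6, 0.4, -0.8]
opening: 0.0607
gripper_force: 0.0
```

```bash
python3 - <<'E'
from plan import *
p,a=plan([(.4529,.1738,.455,133.2,45)],60)
c=snap('side','side15')
E
```

```text
now [507.8 224.5 459. ] yaw 43.06 tilt 0.16
[60, -6, 0, 0, 0, 0, -7.5, 60, -6, -1, 1, 0, 0, -7.5, 60, -6, -2, 0, 0, 0, -7.5, 60, -6, -2, 0, 0, 0, -7.5, 60, -6, -3, 1, 0, 0, -7.5, 60, -4, -4, 0, 0, 0, -7.5, 60, -5, -5, 0, 0, 0, -7.5, 60, -4, -4, 1, 0, 0, -7.5]
[60, -3, -6, 0, 0, 0, -7.5, 60, -2, -6, 0, 0, 0, -7.5, 60, -2, -6, 1, 0, 0, -7.5, 60, 0, -6, 0, 0, 0, -7.5]
end [452.4 174.  455. ] 133.06
```

>>> drive_tool(moves=[60,-6,0,0,0,0,-7.5,60,-6,-1,1,0,0,-7.5,60,-6,-2,0,0,0,-7.5,60,-6,-2,0,0,0,-7.5,60,-6,-3,1,0,0,-7.5,60,-4,-4,0,0,0,-7.5,60,-5,-5,0,0,0,-7.5,60,-4,-4,1,0,0,-7.5])

```text
t: 43.75
tool_pos: [0.4709, 0.1901, 0.4523]
orientation: [-1.946, -2.463, 0.005]
force: [-0.2, -0.3, -0.8]
opening: 0.0601
gripper_force: 0.0
```

>>> drive_tool(moves=[60,-3,-6,0,0,0,-7.5,60,-2,-6,0,0,0,-7.5,60,-2,-6,1,0,0,-7.5,60,0,-6,0,0,0,-7.5,60,0,0,0,0,0,0,60,0,0,0,0,0,0,60,0,0,0,0,0,0])

```text
t: 44.45
tool_pos: [0.4522, 0.1741, 0.4529]
orientation: [-1.255, -2.879, 0.001]
force: [-0.2, 0.9, -0.4]
opening: 0.0597
gripper_force: 0.0
```

```bash
python3 - <<'E'
from plan import *
from scipy.optimize import least_squares
plan([(.4529,.1738,.379,133.2,45)],60)
c=snap('side','side16'); t=snap('top','top16')
for n,cc in (('side',c),('top',t)):
    X=cloud(cc);z=X[...,2]
    m=(z>.115)&(z<.14)&(np.hypot(X[...,0]-.507,X[...,1]-.2255)<.06); q=X[m]; print(n,'mush2',len(q), np.percentile(q[:,2],95) if len(q) else '')
    m=(z>.02)&(z<.06)&(np.hypot(X[...,0]-.688,X[...,1]-.335)<.032); q=X[m]
    f=lambda v:np.sqrt((q[:,0]-v[0])**2+(q[:,1]-v[1])**2+((q[:,2]-v[3])*.029/v[4])**2)-.029
    r=least_squares(f,[.688,.335,0,.028,.024],loss='soft_l1',f_scale=.001); print('btn',r.x.round(4))
E
```

```text
now [452.2 174.1 452.9] yaw 132.89 tilt 0.08
[60, 0, 0, 37, 0, 0, 0, 60, -1, 0, 37, 0, 0, -0.5]
end [452.9 173.4 378.9] 133.39
side mush2 546 0.12691206579628117
btn [  0.6882   0.3343 -10.7256   0.0268   0.0285]
top mush2 76 0.12662156810220318
btn [0.6887 0.3361 4.5965 0.0199 0.0363]
```

Both thick mushrooms stand in the basket. Now I'll grip the bail and weigh the load.

>>> drive_tool(moves=[60,0,0,37,0,0,0,60,-1,0,37,0,0,0,60,0,0,0,0,0,0,60,0,0,0,0,0,0,10,0,0,0,0,0,0,10,0,0,0,0,0,0,10,0,0,0,0,0,0,10,0,0,0,0,0,0], grip_force=60)

```text
t: 45.35
tool_pos: [0.4531, 0.1734, 0.3807]
orientation: [1.251, 2.881, 0.001]
force: [0.8, -0.4, -0.3]
opening: 0.0327
gripper_force: 0.0
```

>>> drive_tool(moves=[10,0,0,0,0,0,0,10,0,0,0,0,0,0,10,0,0,-4,0,0,0,10,0,0,-8,0,0,0,10,0,0,-12,0,0,0,10,0,0,-12,0,0,0,10,0,0,-12,0,0,0,10,0,0,-8,0,0,0])

```text
t: 46.15
tool_pos: [0.453, 0.1734, 0.4377]
orientation: [1.25, 2.88, 0.002]
force: [1.1, 0.5, -6.9]
opening: 0.0209
gripper_force: 60.0
```

>>> drive_tool(moves=[10,0,0,-4,0,0,0,10,0,0,0,0,0,0,10,0,0,0,0,0,0,10,0,0,0,0,0,0])

```text
t: 46.55
tool_pos: [0.4527, 0.1732, 0.439]
orientation: [-1.251, -2.881, 0.001]
force: [-0.2, 0.1, -7.5]
opening: 0.0209
gripper_force: 60.0
```

```bash
python3 - <<'E'
from plan import *
F=[]
for i in range(4):
    c=robot.read_camera('side'); F.append(robot.read_state()['force'][2])
print('Fz',np.round(F,2)); cv2.imwrite('pics/side17.png',c['color'][:,:,::-1])
p,a=plan([(.4529,.1738,.504,133.2,15),(.593,.277,.504,174.0,20)],10)
X=cloud(c);z=X[...,2]; q=X[(z>.22)&(np.hypot(X[...,0]-.4529,X[...,1]-.174)<.06)&(z<.30)]; print(len(q))
E
```

```text
Fz [-7.43 -7.92 -7.7  -7.18]
now [452.8 173.3 439.3] yaw 133.06 tilt 0.04
[10, 0, 0, -13, 0, 0, 0, 10, 0, 0, -13, 0, 0, 0, 10, 0, 0, -13, 0, 0, 0, 10, 0, 0, -13, 0, 0, 0, 10, 0, 0, -13, 0, 0, 0, 10, -2, 19, 0, 0, 0, -4.5, 10, -4, 19, 0, 0, 0, -4.5, 10, -5, 19, 0, 0, 0, -4.5]
[10, -7, 18, 0, 0, 0, -4.5, 10, -8, 18, 0, 0, 0, -4.5, 10, -9, 17, 0, 0, 0, -5, 10, -11, 16, 0, 0, 0, -4.5, 10, -12, 15, 0, 0, 0, -4.5, 10, -13, 14, 0, 0, 0, -4.5]
end [592.6 277.  504.3] 174.06
705
```

View pics/side17.png

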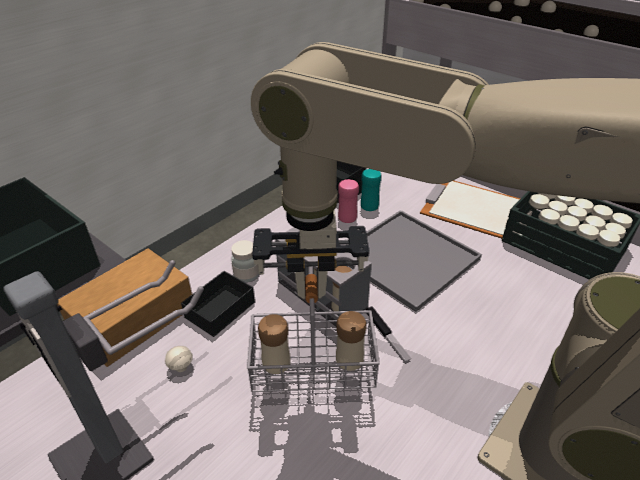

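Both mushrooms stand in the lifted, level basket. It weighs about 7.5 N, so expect about 34 mm of sink and an underside near 46 mm. Moving to just in front of the prongs.

>>> drive_tool(moves=[10,0,0,-13,0,0,0,10,0,0,-13,0,0,0,10,0,0,-13,0,0,0,10,0,0,-13,0,0,0,10,0,0,-13,0,0,0,10,-2,19,0,0,0,-4.5,10,-4,19,0,0,0,-4.5,10,-5,19,0,0,0,-4.5])

```text
t: 47.55
tool_pos: [0.5001, 0.2083, 0.5059]
orientation: [0.899, 3.009, 0.001]
force: [-0.6, 0.6, -7.0]
opening: 0.0206
gripper_force: 60.0
```

>>> drive_tool(moves=[10,-7,18,0,0,0,-4.5,10,-8,18,0,0,0,-4.5,10,-9,17,0,0,0,-5,10,-11,16,0,0,0,-4.5,10,-12,15,0,0,0,-4.5,10,-13,14,0,0,0,-4.5,10,0,0,0,0,0,0,10,0,0,0,0,0,0])

```text
t: 48.35
tool_pos: [0.5928, 0.2771, 0.5046]
orientation: [-0.165, -3.137, 0.001]
force: [-1.0, -0.6, -6.6]
opening: 0.0206
gripper_force: 60.0
```

>>> drive_tool(moves=[10,0,0,0,0,0,0,10,0,0,0,0,0,0,10,0,0,0,0,0,0])

```text
t: 48.65
tool_pos: [0.5924, 0.2767, 0.5053]
orientation: [0.164, 3.137, 0.0]
force: [0.2, -0.1, -7.8]
opening: 0.0208
gripper_force: 60.0
```

```bash
python3 - <<'E'
from plan import *
s=robot.read_state(); print(s['tool_pos'])
for n in ('side','top'):
    c=snap(n,n+'18'); X=cloud(c);z=X[...,2]; hsv=cv2.cvtColor(c['color'],cv2.COLOR_RGB2HSV)
    m=(z>.29)&(z<.36)&(X[...,0]>.5)&(X[...,0]<.70)&(X[...,1]>.22)&(X[...,1]<.5)
    g=m&(hsv[...,1]>110)&(hsv[...,0]<20); print(n,'grip',g.sum(),X[g].mean(0).round(4) if g.any() else '')
    w=(z>.16)&(z<.215)&(X[...,0]>.5)&(X[...,0]<.70)&(X[...,1]>.12)&(X[...,1]<.45)
    q=X[w]; print('rim',len(q),cv2.minAreaRect(q[:,:2].astype(np.float32)),q[:,2].max())
    m=(z>.275)&(z<.298)
    for lo,hi in ((.55,.595),(.64,.685)):
        q=X[m&(X[...,1]>.34)&(X[...,1]<.465)&(X[...,0]>lo)&(X[...,0]<hi)]; print(len(q),np.polyval(np.polyfit(q[:,1],q[:,0],1),.3569).round(4) if len(q)>20 else '',end=' ')
    print()
plan([(.6054,.3572,.504,174.0,12)],10)
E
```

```text
[0.59235784 0.27673667 0.50529474]
side grip 232 [0.5814 0.2864 0.3412]
rim 2970 ((0.5921774506568909, 0.2762034237384796), (0.24655625224113464, 0.1403130441904068), 84.22004699707031) 0.21497946191800896
504 0.5644 459 0.6549 
top grip 0 
rim 666 ((0.591955840587616, 0.27723202109336853), (0.24568775296211243, 0.13655605912208557), 84.10015869140625) 0.2119901743201916
0  0  
now [592.4 276.8 505.1] yaw 174.04 tilt 0.02
[10, -1, 12, 0, 0, 0, 0, 10, 0, 11, 0, 0, 0, 0, 10, -1, 12, 0, 0, 0, 0, 10, -1, 11, 1, 0, 0, 0, 10, 0, 12, 0, 0, 0, 0, 10, -1, 12, 0, 0, 0, 0, 10, -1, 11, 0, 0, 0, 0]
end [605.8 356.9 504.1] 174.04
```

View pics/side18.png

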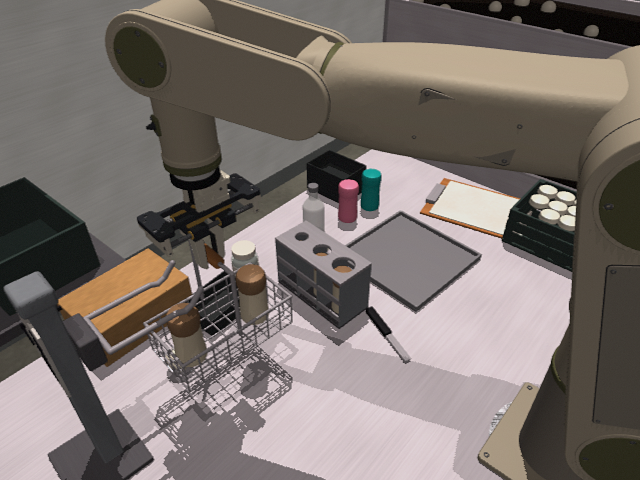

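The basket is level, aligned with the scale, and just in front of the prongs. Moving in over the seats.

>>> drive_tool(moves=[10,-1,12,0,0,0,0,10,0,11,0,0,0,0,10,0,12,0,0,0,0,10,0,11,0,0,0,0,10,0,12,0,0,0,0,10,-1,12,0,0,0,0,10,-1,11,0,0,0,0,10,0,0,0,0,0,0])

```text
t: 49.55
tool_pos: [0.6039, 0.3595, 0.5042]
orientation: [-0.159, -3.137, -0.002]
force: [2.8, 1.3, -7.5]
opening: 0.0206
gripper_force: 60.0
```

>>> drive_tool(moves=[10,0,0,0,0,0,0,10,0,0,0,0,0,0,10,0,0,0,0,0,0])

```text
t: 49.85
tool_pos: [0.6039, 0.3571, 0.5049]
orientation: [-0.163, -3.137, -0.0]
force: [1.2, 0.5, -7.9]
opening: 0.0207
gripper_force: 60.0
```

```bash
python3 - <<'E'
from plan import *
s=robot.read_state(); print(s['tool_pos'],s['force'])
p,a=plan([(.605,.3572,.47,174.0,12)],10)
a=snap('side','side19'); cv2.imwrite('pics/crop19.png',cv2.resize(a['color'][180:420,40:300,::-1],None,fx=2.4,fy=2.4))
c=snap('top','top19'); X=cloud(c);z=X[...,2]
w=(z>.16)&(z<.215)&(X[...,0]>.5)&(X[...,0]<.70)&(X[...,1]>.22)&(X[...,1]<.5); q=X[w]; print('rim',len(q),cv2.minAreaRect(q[:,:2].astype(np.float32)))
E
```

```text
[0.60392714 0.35707426 0.50490875] [ 1.16326002  0.49073436 -7.88019688]
now [603.9 357.1 504.9] yaw 174.05 tilt 0.01
[10, 0, 0, 12, 0, 0, 0, 10, -1, 0, 11, 0, 0, 0, 10, 0, 0, 12, 0, 0, 0]
end [604.9 357.  469.9] 174.05
rim 681 ((0.6039990782737732, 0.3579355478286743), (0.24740834534168243, 0.1360519379377365), 84.21268463134766)
```

View pics/crop19.png

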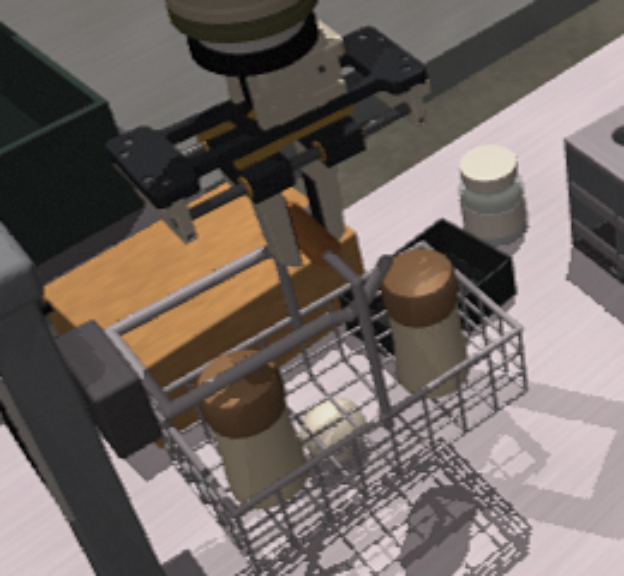

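In the crop the bar is above both prongs: the near prong runs at (260,350) and the far one at (190,290), with the grip between them. Letting the load down.

>>> drive_tool(moves=[10,0,0,8,0,0,0,10,0,0,8,0,0,0,10,0,0,8,0,0,0,10,0,0,8,0,0,0,10,0,0,5,0,0,0,10,0,0,3,0,0,0,10,0,0,0,0,0,0,10,0,0,0,0,0,0])

```text
t: 50.75
tool_pos: [0.6041, 0.3573, 0.4651]
orientation: [0.163, 3.137, 0.0]
force: [0.9, -1.4, -6.4]
opening: 0.0211
gripper_force: 60.0
```

>>> drive_tool(moves=[10,0,0,3,0,0,0,10,0,0,3,0,0,0,10,0,0,3,0,0,0,10,0,0,3,0,0,0,10,0,0,3,0,0,0,10,0,0,0,0,0,0,10,0,0,0,0,0,0,10,0,0,0,0,0,0])

```text
t: 51.55
tool_pos: [0.6041, 0.3573, 0.4501]
orientation: [0.163, 3.137, 0.0]
force: [3.4, 0.3, -4.8]
opening: 0.0208
gripper_force: 60.0
```

>>> drive_tool(moves=[10,-1,0,3,0,0,0,10,0,0,3,0,0,0,10,0,0,3,0,0,0,10,0,0,3,0,0,0,10,0,0,0,0,0,0,10,0,0,0,0,0,0])

```text
t: 52.15
tool_pos: [0.6048, 0.3573, 0.4377]
orientation: [-0.162, -3.137, -0.0]
force: [-2.3, 0.7, -2.3]
opening: 0.0208
gripper_force: 60.0
```

```bash
python3 - <<'E'
from plan import *
F=[]
for i in range(3):
    c=robot.read_camera('side'); s=robot.read_state(); F.append(s['force'])
print(np.round(F,2),s['tool_pos'],s['wrist_torque'])
c=snap('top','top20'); X=cloud(c);z=X[...,2]
w=(z>.11)&(z<.17)&(X[...,0]>.5)&(X[...,0]<.70)&(X[...,1]>.22)&(X[...,1]<.5); q=X[w]; print('rim',len(q),cv2.minAreaRect(q[:,:2].astype(np.float32)))
E
```

```text
[[-2.16 -0.01 -1.85]
 [-2.69  0.75 -3.02]
 [-2.02  0.49 -2.34]] [0.60485388 0.35730988 0.43793498] [ 0.19101171  0.28048675 -0.0123714 ]
rim 547 ((0.6037395000457764, 0.3583311438560486), (0.24794992804527283, 0.1360882669687271), 84.33192443847656)
```

>>> drive_tool(moves=[10,0.4,0,3,0,0,0,10,0,0,3,0,0,0,10,0,0,2,0,0,0,10,0,0,0,0,0,0,10,0,0,0,0,0,0])

```text
t: 52.85
tool_pos: [0.6047, 0.3572, 0.4299]
orientation: [0.163, 3.137, 0.0]
force: [0.1, 1.4, 0.2]
opening: 0.0207
gripper_force: 60.0
```

```bash
python3 - <<'E'
from plan import *
F=[]
for i in range(4):
    c=robot.read_camera('side'); s=robot.read_state(); F.append(s['force'])
print(np.round(F,2),s['tool_pos'],s['wrist_torque'])
c=snap('top','top21'); X=cloud(c);z=X[...,2]
m=(z>.015)&(z<.06)&(np.hypot(X[...,0]-.688,X[...,1]-.335)<.045); q=X[m&(X[...,0]>.68)]; print('btn',len(q),q[:,0].max(),cv2.minEnclosingCircle(q[:,:2].astype(np.float32)))
E
```

```text
[[ 0.6   0.31  0.06]
 [-0.12 -0.43  0.83]
 [ 0.1   0.09 -0.11]
 [-0.74 -0.47  0.08]] [0.60473597 0.35725072 0.42988045] [ 0.11477878 -0.17060946 -0.00081032]
btn 239 0.7160342924361264 ((0.6895993947982788, 0.3348984718322754), 0.027974961325526237)
```

The wrist force is about zero, so the scale carries the full load. Releasing.

>>> drive_tool(moves=[30,0,0,0,0,0,0,45,0,0,0,0,0,0,60,0,0,0,0,0,0,60,0,0,0,0,0,0,60,0,0,0,0,0,0,60,0,0,0,0,0,0,60,0,0,0,0,0,0])

```text
t: 53.8
tool_pos: [0.6046, 0.3573, 0.4297]
orientation: [-0.163, -3.137, 0.0]
force: [-0.3, -0.2, -1.1]
opening: 0.0596
gripper_force: 0.0
```

>>> drive_tool(moves=[60,0,0,-10,0,0,0,60,0,0,-20,0,0,0,60,0,0,-30,0,0,0,60,0,0,-40,0,0,0,60,0,0,-40,0,0,0,60,0,0,-40,0,0,0,60,0,-30,0,0,0,0,60,0,-40,0,0,0,0])

```text
t: 54.6
tool_pos: [0.5971, 0.2884, 0.6124]
orientation: [0.158, 3.134, 0.003]
force: [0.6, 0.1, -1.2]
opening: 0.0601
gripper_force: 0.0
```

>>> drive_tool(moves=[60,0,-40,0,0,0,0,60,0,-40,0,0,0,0,60,0,-40,0,0,0,0,60,0,-40,0,0,0,0,60,0,-40,0,0,0,0,60,0,-40,0,0,0,0,60,0,0,0,0,0,0,60,0,0,0,0,0,0])

```text
t: 55.4
tool_pos: [0.5723, 0.0481, 0.6108]
orientation: [0.166, 3.136, 0.001]
force: [-0.6, 0.0, 0.3]
opening: 0.0599
gripper_force: 0.0
```

```bash
python3 - <<'E'
from plan import *
for k in range(2):
    c=snap('top',f'top22{k}'); X=cloud(c);z=X[...,2]
    w=(z>.10)&(z<.14)&(X[...,0]>.5)&(X[...,0]<.70)&(X[...,1]>.22)&(X[...,1]<.5); q=X[w]; print('rim',len(q),cv2.minAreaRect(q[:,:2].astype(np.float32)))
    hsv=cv2.cvtColor(c['color'],cv2.COLOR_RGB2HSV); g=(z>.22)&(z<.30)&(X[...,0]>.5)&(X[...,0]<.70)&(X[...,1]>.25)&(X[...,1]<.45)&(hsv[...,1]>110)&(hsv[...,0]<20); print('grip',g.sum(),X[g].mean(0).round(4))
    m=(z>.015)&(z<.055)&(np.hypot(X[...,0]-.688,X[...,1]-.335)<.045); q=X[m&(X[...,0]>.68)]; print('btn',len(q),q[:,0].max(),cv2.minEnclosingCircle(q[:,:2].astype(np.float32)))
a=snap('side','side22'); b=a['color'][180:430,20:300,::-1]; t=c['color'][170:310,20:300,::-1]
cv2.imwrite('pics/crop22.png',np.vstack([cv2.resize(b,(560,500))]))
cv2.imwrite('pics/crop22t.png',cv2.resize(t,None,fx=2.5,fy=2.5))
E
```

```text
rim 718 ((0.6038723587989807, 0.358550488948822), (0.2477119117975235, 0.13576291501522064), 84.12373352050781)
grip 206 [0.6018 0.3568 0.2686]
btn 225 0.7153344978661739 ((0.6896650791168213, 0.33432090282440186), 0.027886439114809036)
rim 703 ((0.6039280891418457, 0.3583402633666992), (0.2470080554485321, 0.13595497608184814), 84.14559936523438)
grip 202 [0.602  0.3566 0.2682]
btn 221 0.7147795079291088 ((0.6888952255249023, 0.33425217866897583), 0.027730338275432587)
```

View pics/crop22.png

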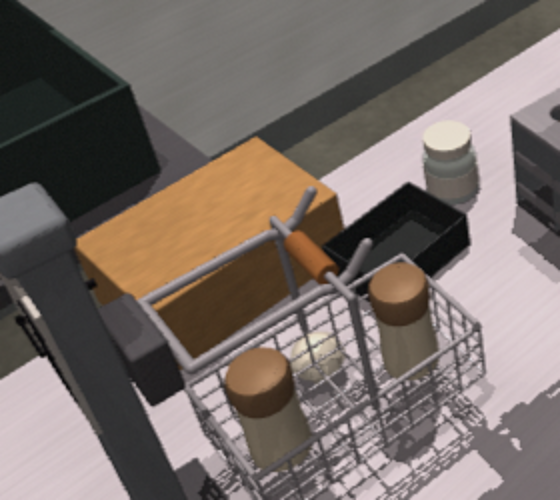

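The basket hangs by its bar on both prongs, with the grip between them at (312,255), both mushrooms upright and button_1 in place. I'll check clearance to the button and stillness, then hand in.

```bash
python3 - <<'E'
from plan import *
def grip(c,box):
    X=cloud(c);z=X[...,2];hsv=cv2.cvtColor(c['color'],cv2.COLOR_RGB2HSV)
    g=(z>.19)&(z<.31)&(abs(X[...,0]-box[0])<.06)&(abs(X[...,1]-box[1])<.06)&(hsv[...,1]>110)&(hsv[...,0]<20); return g.sum(),np.percentile(X[g][:,2],[50,75,90]).round(4)
def rimz(c,ctr,lo,hi,ang):
    X=cloud(c); d=X-np.array([*ctr,0]); a=np.radians(ang); u=d[...,0]*np.cos(a)+d[...,1]*np.sin(a); v=-d[...,0]*np.sin(a)+d[...,1]*np.cos(a)
    o=[]
    for s in (u>.112,u<-.112,v>.058,v<-.058):
        m=s&(abs(u)<.126)&(abs(v)<.071)&(X[...,2]>lo)&(X[...,2]<hi); o.append(np.percentile(X[m][:,2],70).round(4))
    return o
for f,ctr,lo,hi,ang in (('top13',(.4517,.1742),.06,.09,43.1),('top221',(.6039,.3583),.09,.14,84.1)): print(f,grip(load(f),ctr),rimz(load(f),ctr,lo,hi,ang))
for f,ctr,lo,hi,ang in (('side16',(.4510,.172),.06,.09,43.1),('side22',(.6039-.001,.3583-.002),.09,.14,84.1)): print(f,grip(load(f),ctr),rimz(load(f),ctr,lo,hi,ang))
c=snap('top','top23'); print(grip(c,(.6039,.3583)))
X=cloud(c)
for (x,y) in ((.6732,-.0374),(.6039,-.0304),(.5336,-.0233)):
    m=np.hypot(X[...,0]-x,X[...,1]-y)<.014; print(np.median(X[m][:,2]).round(3),end=' ')
# button point cloud height near basket edge line
ed=np.array([.6039+.065*.995,.3583-.065*.104]); print('edge',ed,'dist btn',((.6887-ed[0])*.995-(.3348-ed[1])*.104).round(4))
print(robot.read_state()['t'])
E
```

```text
top13 (np.int64(172), array([0.2195, 0.2213, 0.2228])) [np.float64(0.0788), np.float64(0.0788), np.float64(0.079), np.float64(0.0792)]
top221 (np.int64(202), array([0.2684, 0.2705, 0.272 ])) [np.float64(0.1271), np.float64(0.1286), np.float64(0.1288), np.float64(0.1284)]
side16 (np.int64(289), array([0.2195, 0.2216, 0.2225])) [np.float64(0.0791), np.float64(0.0793), np.float64(0.0792), np.float64(0.0789)]
side22 (np.int64(375), array([0.2691, 0.2709, 0.272 ])) [np.float64(0.1281), np.float64(0.1282), np.float64(0.1277), np.float64(0.128)]
(np.int64(204), array([0.2688, 0.2711, 0.2724]))
0.125 0.551 0.551 edge [0.668575 0.35154 ] dist btn 0.0218
55.6
```

The basket hangs level and still, its underside at 49 mm, above the roughly 45 mm button height at its edge. Handing in.

```bash
python3 -c "
from plant import robot
print(robot.close_job())"
```

```text
the job is handed in; nothing more can be done
None
```

The job is handed in: the 28, 38 and 48 mm mushrooms are in the narrow, middle and wide bins, and the two 58 mm ones are in the basket hanging level and still on both prongs; I did not try the 58s in the gauge, judging them by the camera and the grip width, and had moved the basket about 8 cm to keep the gripper clear of the scale.

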